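Unload the curing turntable

ROBOT

A 6-joint arm with a two-finger parallel gripper is mounted at the origin on the work surface. World frame = base frame: x ahead of the robot, y to its left, z up, the work surface at z = 0. Lengths are in mm, angles in degrees, forces in N, time in s.
With the tool pointing down it reaches from about 350 to 850 mm from the base axis. Payload 8.1 kg.
Tool frame: the origin (TCP) lies between the finger pads; the fingertips stand 19 mm ahead of it and the grasp point (between the pads) is the TCP (nose_length is the distance from the TCP to the fingertips, in mm); y points along the fingers, x is the direction in which the jaws open and shut, and the axes are right-handed (so a half turn about y gives the same grasp; the last joint's range is limited). The gripper opens to 85 mm and grips with 20 to 120 N. Pads are 22 mm wide; open, the fingers measure 114 mm over their backs; the gripper's body (76 mm by 85 mm) begins 54 mm behind the grasp point. The pads swing forward as they close: fully open they stand 13 mm farther back than shut.
Start: joints at [-69.007, 7.471, 85.268, -0, 87.261, -4.893], TCP at [261.971, -539.793, 250.292] pointing down, gripper open.
Joint ranges: [-169.43, 169.43], [-51.17, 129.36], [1.28, 143.12], [-76.62, 256.62], [0, 156.53], [-152.29, 152.29]. Speed limits (degrees/s): [136.94, 136.94, 159.86, 180, 180, 180].

INTERFACE

Orientations are given as [roll, pitch, yaw] about the fixed x, y, z axes, in that order (R = Rz(yaw) Ry(pitch) Rx(roll)).
In Python, from bench import sense, snapshot, camera_info, hand_in, nose_length gives the robot as it stands.
- The arm moves only by the tool arm_command, never from a script. Its argument "commands" is a list of rows, each a list of 3 entries, a list of its own where there are three numbers: the opening in per cent of the stroke, from 0 (shut) to 100 (fully open), then the shift along the world's x, y, z in units of 30 mm (1.0 is 30 mm), then the turn, a rotation vector about the world's x, y, z in degrees. A call has 1 to 5 rows; each row shifts and turns the pose as measured when the row begins; what a row does not reach is not made up. A row lasts 1/12 s, in which the tool goes at most 41.7 mm and 7.16 degrees, less where a joint would pass 70% of its speed; a pose out of reach is approached as far as the arm can. A call is refused whole if a number of a shift passes 1 or a number of a turn 7.16, either way. A call with a gripper value outside its range is refused whole. The fingers move at their own pace and stop on an object; "force" is the grip in N (left out, the last holds). Time passes only in rows, so rows that do not move let the fingers close. It gives the time, the measured TCP pose, the force and the opening at its end, in the units of the state.
- sense(): the state, without advancing time (a new reading comes with each control period).
- snapshot(name): name is "side" or "top"; returns the picture (480x640x3 uint8, blue, green, red); there is no depth.
- camera_info(name): a dict with "fx", "fy", "cx", "cy" (pixels), "rvec" (rotation vector, rad) and "tvec" (3), from world to camera coordinates, as OpenCV has them. Camera axes: x right, y down, z forward; pixel columns grow to the right and rows downward; lengths in mm; the calibration is good to about 2 mm. A picture is of the moment at which its call begins. camera_info takes no time and is no camera call.
- hand_in(): hands the job in, once; it reports no verdict.
The state is a dict: "time": time; "joint_pos": joint angles; "qd": joint speeds; "joint_efforts": joint torques, N m; "tool_pos": TCP position; "tcp_rot": TCP orientation; "ft_force": force on the tool from outside, world axes, zero at the start; "wrist_torque": the same for the moment, N m; "finger_gap": finger opening in mm.
Only numpy, scipy, OpenCV 4.12 (cv2) and the standard library are available. Lean on these libraries where they do the work, as an engineer would, in place of code of your own. Each camera call takes 0.05 s, during which the arm holds its last target. There are 200 camera calls.

TASK

The lacquer has cured, so unload the turntable: it can be pushed round by its spokes to bring the horn caps out from under the clear dust cover into the open bay. Stand every cap upright on the floor of an empty cell of the divided crate, one to a cell, leaving the plugs already in it and the other things on the bench where they are. Leave the turntable at rest with its ball-ended spoke parked over the brass pointer.

Things in the scene. Friction and masses are not known exactly. Their poses are not given: they have to be found in the camera images.
- stand: fixed stand of the curing turntable; origin on the bench (z 0) on the turning axis; its -x side is the open loading bay, its +x side is covered. A brass strip 14 wide, 6 high lies on the bench along -x to a pointed tip 255 mm from the axis. A steel post 18 dia, 177 high stands 270 mm from the axis along +x; a flat bar from its top carries the cover (highest point 181)
- cover (a point): clear acrylic dust cover of the stand, 4 thick; this point is on the turning axis at the level of its underside, 165 mm above the bench. A disc of radius 135 with a V-shaped bay cut out towards the stand's -x: the apex of the V lies 50 mm behind the axis (stand x +50), its edges run out to stand x -72, y +-114. Within the V and outside radius 135 on that side nothing is overhead
- plate (a joint): angle of the turntable plate about the stand's upward z (rad, anticlockwise from above, no stops, counts on past 2 pi); 0 or a whole turn when the ball-ended spoke points along the stand's -x, over the pointer. 1.4 kg, turns freely with slight drag (0.07 N m); pushed slowly it stops within a few degrees
- plate_top (a point): centre of the turntable plate's top face, 60 mm above the bench: a wooden disc with cork top, 310 dia, 15 thick. Six round steel spokes, 12 mm thick, 60 degrees apart, stick out level from its rim to 228 mm from the axis, centre line 52 mm above the bench; below and above them is free room for fingers
- ball (a point): centre of the black ball (28 mm dia) on the end of the one ball-ended spoke of the plate, 216 mm from the axis, 52 mm above the bench; the other five spokes have plain ends
- pointer (a point): point on the brass pointer strip of the stand, 216 mm from the axis along the stand's -x, 6 mm above the bench: the ball is over it when parked
- crate: divided pine crate, 160 (its x) x 238 (its y) x 28 high, walls and floor 4 thick, 2 x 3 square cells each 74 wide, floor 4 mm above the bench, cell centres at x -39 and +39, y -78, 0 and +78 in its frame; fixed to the bench; origin under its centre
- cap0: lacquered dark horn cap: upright round cap, 50 mm dia, 52 high, straight sides to 43 mm, domed top, 10 mm silver band round the foot, about 100 g, heavy at the foot; origin at the centre of its underside, z up; at first stands on the turntable plate under the dust cover, or is absent (None)
- cap1: lacquered dark horn cap: upright round cap, 50 mm dia, 52 high, straight sides to 43 mm, domed top, 10 mm silver band round the foot, about 100 g, heavy at the foot; origin at the centre of its underside, z up; at first stands on the turntable plate under the dust cover, or is absent (None)
- cap2: lacquered dark horn cap: upright round cap, 50 mm dia, 52 high, straight sides to 43 mm, domed top, 10 mm silver band round the foot, about 100 g, heavy at the foot; origin at the centre of its underside, z up; at first stands on the turntable plate under the dust cover, or is absent (None)
- cap3: lacquered dark horn cap: upright round cap, 50 mm dia, 52 high, straight sides to 43 mm, domed top, 10 mm silver band round the foot, about 100 g, heavy at the foot; origin at the centre of its underside, z up; at first stands on the turntable plate under the dust cover, or is absent (None)
- cap4: lacquered dark horn cap: upright round cap, 50 mm dia, 52 high, straight sides to 43 mm, domed top, 10 mm silver band round the foot, about 100 g, heavy at the foot; origin at the centre of its underside, z up; at first stands on the turntable plate under the dust cover, or is absent (None)
- plug0: turned boxwood plug, 36 mm dia, 42 high, waisted, already standing in a crate cell, or absent (None); origin at the centre of its underside; leave it there
- plug1: turned boxwood plug, 36 mm dia, 42 high, waisted, already standing in a crate cell, or absent (None); origin at the centre of its underside; leave it there
- plug2: turned boxwood plug, 36 mm dia, 42 high, waisted, already standing in a crate cell, or absent (None); origin at the centre of its underside; leave it there
- block: pine sanding block 100 x 55 x 32 on the bench; leave it
- card: steel scraper card 120 x 60 x 4 lying on the bench; leave it
- wax: round aluminium wax tin, 64 dia, 35 high, on the bench; leave it
- brush: flat brush about 200 long (its x) lying on the bench; leave it
- mallet: small wooden mallet about 280 long (its x) lying on the bench; leave it
There are look-alikes about, which are no part of the job. Leave any turquoise look-alike of the cap2 alone.

How it is judged:
By the outcome, as a careful person would: the job done as asked, in the order asked, and still so for the second after the job is handed in, with the robot touching nothing.
Of cap0, cap1, cap2, cap3, cap4 only 3 to 4 are there at a start; the rules pass over those that are not, and their reading is None.
Of plug0, plug1, plug2 only 1 to 2 are there at a start; the rules pass over those that are not, and their reading is None.
At some moment in a run one of cap0, cap1, cap2, cap3, cap4 may be knocked a few centimetres aside while the robot is not near it.
It also fails if it takes over 210 s, if anything falls off the work surface, if the arm or the gripper's body presses on something with over 40 N, if the wrist force passes 120 N, or if a joint passes its speed limit or range.

## Working session

There is one attempt and no reset: what is moved stays moved. The work goes in short steps, Python scripts to look and compute and a tool call to move; the robot and the scene stay as the last step left them, time stands still between calls to the robot, and variables do not carry over. Pictures are saved under pics/ and viewed, about 12 in all and at most 16, crops included, and the job is handed in when it is done.

Besides the shell and the picture viewer there is one more tool, called after "Emit:" as name(argument=value, ...), one argument or row to a line, values as JSON. arm_command: Moves the arm, as the interface text tells. Its arguments: {"type":"object","properties":{"commands":{"type":"array"},"force":{"type":"number"}},"required":["commands"]}

```bash
mkdir -p pics; ls
cat > h.py <<'E'
import numpy as np, cv2
from bench import sense, snapshot, camera_info, hand_in
def cam(n):
    c=camera_info(n); K=np.array([[c['fx'],0,c['cx']],[0,c['fy'],c['cy']],[0,0,1.]])
    R=cv2.Rodrigues(np.array(c['rvec'],float))[0]; t=np.array(c['tvec'],float).ravel(); return K,R,t
def ray(n,u,v,z):
    K,R,t=cam(n); d=R.T@np.linalg.inv(K)@np.array([u,v,1.]); o=-R.T@t
    return o+d*(z-o[2])/d[2]
def proj(n,p):
    K,R,t=cam(n); q=K@(R@np.array(p,float)+t); return q[:2]/q[2]
def snap(n,f):
    im=snapshot(n); cv2.imwrite('pics/'+f,im); return im
E
python3 - <<'E'
from h import *
for n in('top','side'):
    snap(n,n+'0.png'); K,R,t=cam(n); print(n,K[0,0],K[1,1],-R.T@t,R[2])
print(sense())
E
```

```text
pics
top 533.20463886521 533.20463886521 [ 392.6709351    50.33235007 1667.80226617] [ 0.11543568 -0.0068672  -0.99329122]
side 485.44458752677485 485.44458752677485 [-371.73279909  113.86961739  824.50737425] [ 0.8015618  -0.07164359 -0.59360414]
{'time': 0.1, 'joint_pos': array([-6.90065602e+01,  7.51120056e+00,  8.53213872e+01, -8.74072020e-04,
        8.72617948e+01, -4.89187044e+00]), 'qd': array([-0.08808138, -0.1554617 , -0.15261232, -0.00482964, -0.03807092,
       -0.00023273]), 'joint_efforts': array([ 1.31606859e-03, -5.70952785e+01, -5.01940048e+01, -2.19389549e-04,
        8.17381806e-03, -9.34114269e-05]), 'tool_pos': array([ 261.80690519, -539.36594401,  249.3607696 ]), 'tcp_rot': array([-89.99282129,   0.0941132 , -64.11464136]), 'ft_force': array([-0.43616178, -0.9285597 , -0.47810263]), 'wrist_torque': array([-0.06645389, -0.01376816,  0.03238498]), 'finger_gap': 85.30927336861326}
```

View pics/top0.png

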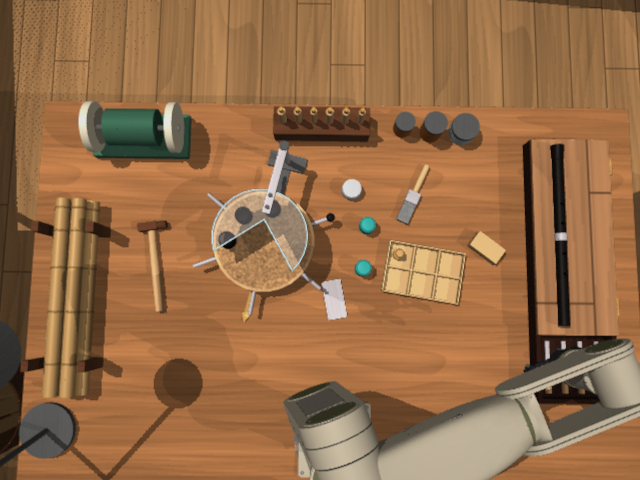

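View pics/side0.png

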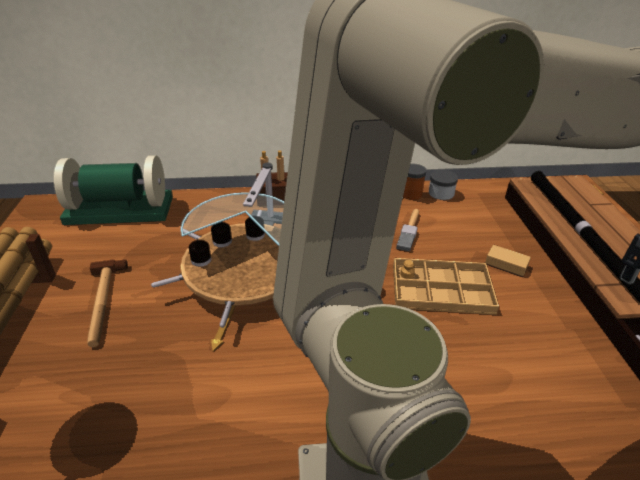

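The top view shows the turntable at about (263,240), the ball at (330,217) and the pointer tip at (246,318). The crate is at (425,272) with one plug at (400,254). Two turquoise look-alikes stand on the bench at (368,226) and (363,268). The side view shows three dark caps at (200,252), (221,233) and (255,228). I'll enlarge both views to count them.

Run:
```python
from h import *
a=cv2.imread('pics/top0.png')[140:330,180:380]; b=cv2.imread('pics/side0.png')[180:360,140:300]
A=cv2.resize(a,(440,418),interpolation=2); B=cv2.resize(b,(360,405),interpolation=2)
A=cv2.resize(a,None,fx=2.2,fy=2.2,interpolation=2); B=cv2.resize(b,(356,418),interpolation=2)
cv2.imwrite('pics/z0.png',np.hstack([A,B]))
for nm,u,v,z in [('disc',263,240,60),('ball',330.5,217,52),('tip',246,318,6),('c1',243,215,112),('c2',227,240,112),('barpost',284,146,181),('t1',368,226,52),('t2',363,268,52)]:
    print(nm,ray('top',u,v,z).round(0))
for c in [(391,241),(466,253),(459,304),(383,292)]: print('crate',ray('top',*c,28).round(0))
print('plug',ray('top',400,254,42).round(0))
```

```text
disc [592. 222.  60.]
ball [667.  18.  52.]
tip [356. 274.   6.]
c1 [660. 277. 112.]
c2 [585. 322. 112.]
barpost [850. 156. 181.]
t1 [641. -98.  52.]
t2 [511. -83.  52.]
crate [ 598. -171.   28.]
crate [ 564. -404.   28.]
crate [ 406. -379.   28.]
crate [ 440. -146.   28.]
plug [ 557. -197.   42.]
```

View pics/z0.png

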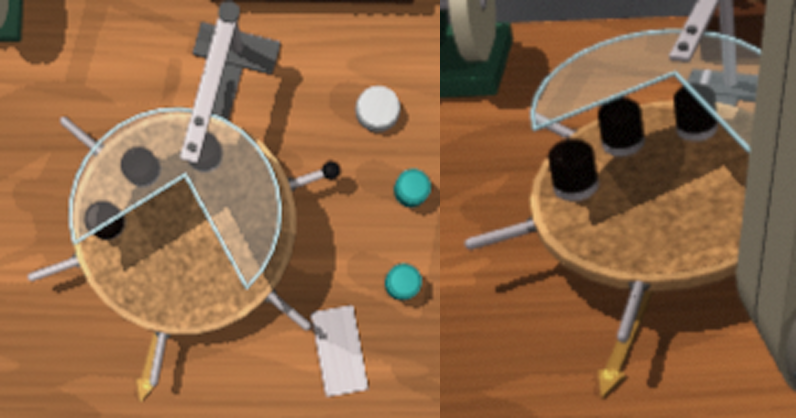

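The crop shows three dark caps, at full-picture pixels of about (227,240), (244,215) and (272,209), and no fourth under the clear cover. The turquoise ones at (368,226) and (363,268) are the look-alikes to leave. Next I'll refine the axis, the caps and the crate.

```bash
cat >> h.py <<'E'
from scipy.optimize import least_squares
def plate(im):
    hsv=cv2.cvtColor(im,cv2.COLOR_BGR2HSV)
    return hsv
def ballpos(im,near=None):
    g=im.max(axis=2); m=(g<50).astype(np.uint8); n,l,s,c=cv2.connectedComponentsWithStats(m)
    out=[]
    for i in range(1,n):
        if 25<s[i,4]<900: out.append((c[i].round(1),s[i,4]))
    return out
E
python3 - <<'E'
from h import *
from bench import nose_length
try: print('nose',nose_length, [round(nose_length(x),1) for x in (0,50,85)] if callable(nose_length) else '')
except Exception as e: print(e)
im=cv2.imread('pics/top0.png'); hsv=cv2.cvtColor(im,cv2.COLOR_BGR2HSV)
for p in [(263,280),(240,290),(200,300),(300,240),(246,318)]: print(p,hsv[p[1],p[0]])
# radial edge search for rim from rough centre, lower-left side
P=[]
g=cv2.GaussianBlur(im,(3,3),0).astype(float)
for a in np.arange(100,330,4):
    a_=np.radians(a); prof=[]
    rs=np.arange(140,175,1.)
    for r in rs:
        u,v=proj('top',(592+r*np.cos(a_),222+r*np.sin(a_),60)); prof.append(cv2.getRectSubPix(g.astype(np.float32),(1,1),(u,v))[0,0])
    prof=np.array(prof); d=np.abs(np.gradient(prof,axis=0)).sum(1); i=d.argmax(); 
    P.append((a,rs[i],d[i]))
print([(int(a),int(r),int(d)) for a,r,d in P])
for c,s in ballpos(im):
    if 180<c[0]<480 and 140<c[1]<340: print(c,s,ray('top',*c,112).round(0),ray('top',*c,52).round(0))
cv2.imwrite('pics/z1.png',cv2.resize(im[230:315,370:480],None,fx=5,fy=5,interpolation=2))
E
```

```text
nose 19.0 
(263, 280) [ 15 129 162]
(240, 290) [ 13 153 172]
(200, 300) [ 13 154 161]
(300, 240) [ 15  69 140]
(246, 318) [ 18 147 200]
[(100, 157, 35), (104, 154, 28), (108, 153, 30), (112, 154, 16), (116, 154, 31), (120, 153, 44), (124, 155, 32), (128, 154, 25), (132, 155, 23), (136, 154, 22), (140, 155, 21), (144, 154, 20), (148, 155, 23), (152, 154, 24), (156, 154, 24), (160, 155, 21), (164, 153, 24), (168, 153, 26), (172, 154, 17), (176, 156, 42), (180, 155, 40), (184, 156, 39), (188, 157, 40), (192, 156, 40), (196, 155, 41), (200, 155, 40), (204, 155, 38), (208, 155, 39), (212, 155, 43), (216, 155, 46), (220, 155, 44), (224, 155, 42), (228, 156, 24), (232, 153, 22), (236, 155, 13), (240, 155, 13), (244, 155, 13), (248, 154, 10), (252, 154, 6), (256, 155, 10), (260, 153, 9), (264, 154, 9), (268, 156, 13), (272, 156, 13), (276, 154, 15), (280, 140, 23), (284, 154, 19), (288, 140, 23), (292, 140, 36), (296, 140, 33), (300, 142, 31), (304, 143, 32), (308, 154, 42), (312, 154, 48), (316, 155, 38), (320, 148, 24), (324, 150, 31), (328, 151, 28)]
[330.1 217. ] 43 [657.  20. 112.] [667.  19.  52.]
[230.1 244. ] 68 [573. 313. 112.] [580. 323.  52.]
```

View pics/z1.png

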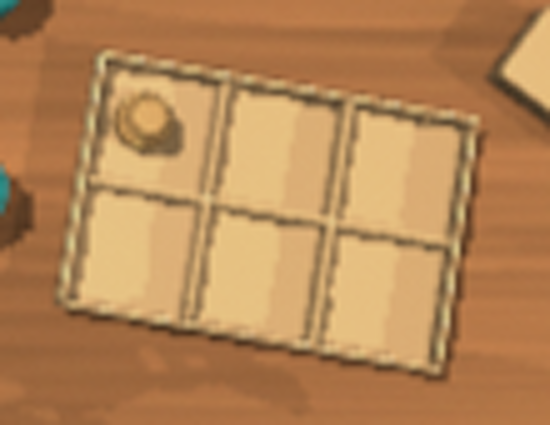

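The axis at (592,222) fits the 155 mm rim all the way round. The crate holds one plug, at crop (148,120), and five cells are empty. Now I'll move over towards the spoke at 110°, closing the fingers on the way.

Emit:
arm_command(
  commands=[
    [0,[0.5,1,0],[0,0,5.5]],
    [0,[0.5,1,0],[0,0,5.5]],
    [0,[0.5,1,0],[0,0,0]],
    [0,[0.5,1,0],[0,0,0]],
    [0,[0.5,1,0],[0,0,0]],
  ],
  force=30,
)

```text
time: 0.52
tool_pos: [333.8, -387.8, 244.9]
tcp_rot: [-90.1, 0.4, -53.1]
ft_force: [1.0, 0.6, -0.3]
finger_gap: 25.8
```

Emit:
arm_command(
  commands=[
    [0,[0.7,1,0],[0,0,0]],
    [0,[0.7,1,0],[0,0,0]],
    [0,[0.7,1,0],[0,0,0]],
    [0,[0.7,1,0],[0,0,0]],
    [0,[0.7,1,0],[0,0,0]],
  ],
)

```text
time: 0.93
tool_pos: [439.7, -229.2, 242.8]
tcp_rot: [-90.1, 0.6, -53.3]
ft_force: [0.7, -1.1, 0.2]
finger_gap: -0.0
```

Emit:
arm_command(
  commands=[
    [0,[0.2,1,0],[0,0,0]],
    [0,[0.2,1,0],[0,0,0]],
    [0,[0.2,1,0],[0,0,0]],
    [0,[0.2,1,0],[0,0,0]],
    [0,[0.2,1,0],[0,0,0]],
  ],
)

```text
time: 1.35
tool_pos: [471.3, -70.0, 240.7]
tcp_rot: [-90.1, 0.7, -53.2]
ft_force: [0.2, 0.3, -0.4]
finger_gap: -0.2
```

Emit:
arm_command(
  commands=[
    [0,[0,1,0.2],[0,0,0]],
    [0,[0,1,0.1],[0,0,0]],
    [0,[0,1,0],[0,0,0]],
    [0,[0,1,0],[0,0,0]],
    [0,[0,1,0],[0,0,0]],
  ],
)

```text
time: 1.77
tool_pos: [469.5, 88.1, 248.0]
tcp_rot: [-90.3, 0.9, -53.2]
ft_force: [0.2, 0.3, 0.3]
finger_gap: -0.0
```

Emit:
arm_command(
  commands=[
    [0,[0.2,1,0.1],[0,0,0]],
    [0,[0.2,1,0],[0,0,0]],
    [0,[0.2,1,0],[0,0,0]],
    [0,[0.2,1,0],[0,0,0]],
    [0,[0.2,1,0],[0,0,0]],
  ],
)

```text
time: 2.18
tool_pos: [497.2, 246.1, 249.4]
tcp_rot: [-90.4, 0.9, -53.1]
ft_force: [-0.1, 0.1, 0.5]
finger_gap: 0.3
```

Emit:
arm_command(
  commands=[
    [0,[0.4,1,0],[0,0,0]],
    [0,[0.4,1,0],[0,0,0]],
    [0,[0.4,1,0],[0,0,0]],
    [0,[0.4,1,0],[0,0,0]],
    [0,[0.4,1,0],[0,0,0]],
  ],
)

```text
time: 2.6
tool_pos: [556.1, 404.3, 246.4]
tcp_rot: [-90.7, 0.9, -53.0]
ft_force: [0.2, -0.9, 1.2]
finger_gap: -0.1
```

Emit:
arm_command(
  commands=[
    [0,[0.3,0.6,-0.9],[-0.3,-1.1,0]],
    [0,[0,0,-0.95],[0,0,0]],
    [0,[0,0,-0.95],[0,0,0]],
    [0,[0,0,-0.95],[0,0,0]],
    [0,[0,0,-0.95],[0,0,0]],
  ],
)

```text
time: 3.02
tool_pos: [568.4, 433.8, 106.4]
tcp_rot: [-89.1, 0.0, -52.6]
ft_force: [-0.4, 0.7, 1.0]
finger_gap: -0.0
```

Emit:
arm_command(
  commands=[
    [0,[0,0,-0.6],[0,0,0]],
    [0,[0,0,-0.3],[0,0,0]],
    [0,[0,0,0],[0,0,0]],
  ],
)

```text
time: 3.27
tool_pos: [562.5, 430.4, 66.2]
tcp_rot: [-90.1, 0.1, -52.6]
ft_force: [-0.7, -0.8, 0.3]
finger_gap: -0.3
```

Emit:
arm_command(
  commands=[
    [0,[0,0,-0.3],[0,0,0]],
    [0,[-0.36,-0.1,-0.07],[0,0,0]],
    [0,[-0.36,-0.1,0],[0,0,0]],
    [0,[-0.36,-0.1,0],[0,0,0]],
    [0,[-0.36,-0.12,0],[0,0,0]],
  ],
)

```text
time: 3.68
tool_pos: [522.4, 418.6, 58.0]
tcp_rot: [-89.6, 0.1, -52.7]
ft_force: [-0.8, 0.5, -0.2]
finger_gap: 0.2
```

Emit:
arm_command(
  commands=[
    [0,[-0.35,-0.15,0],[0,0,0]],
    [0,[-0.34,-0.17,0],[0,0,0]],
    [0,[-0.33,-0.19,0],[0,0,0]],
    [0,[-0.32,-0.2,0],[0,0,0]],
    [0,[-0.3,-0.21,0],[0,0,0]],
  ],
)

```text
time: 4.1
tool_pos: [476.2, 393.6, 66.5]
tcp_rot: [-88.8, 0.0, -52.7]
ft_force: [-0.5, 0.3, -0.3]
finger_gap: 0.3
```

Emit:
arm_command(
  commands=[
    [0,[-0.28,-0.25,-0.2],[0,0,0]],
    [0,[-0.27,-0.26,-0.2],[0,0,0]],
    [0,[-0.26,-0.27,-0.1],[0,0,0]],
    [0,[-0.24,-0.28,-0.1],[0,0,0]],
    [0,[-0.23,-0.29,-0.1],[0,0,0]],
  ],
)

```text
time: 4.52
tool_pos: [442.6, 356.5, 55.8]
tcp_rot: [-87.6, -0.0, -52.7]
ft_force: [-0.2, 0.2, 0.0]
finger_gap: 0.2
```

Run:
```python
from h import *
im=snap('top','top1.png'); cv2.imwrite('pics/z2.png',cv2.resize(im[130:350,160:400],None,fx=2.5,fy=2.5,interpolation=2)); print(sense()['tool_pos'])
```

```text
[441.31536761 355.01967606  54.89030733]
```

View pics/z2.png

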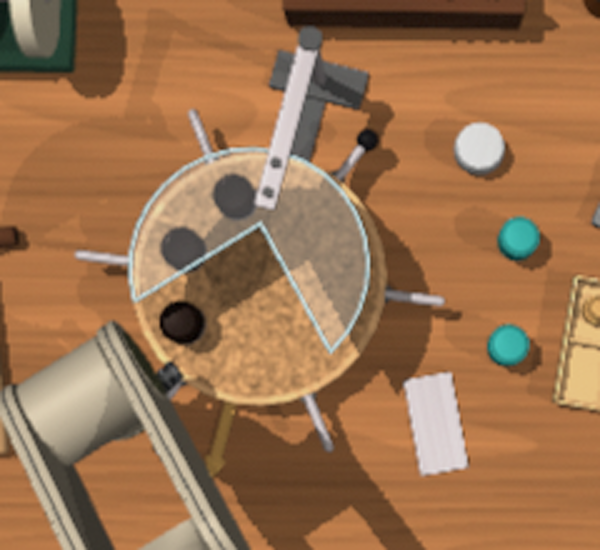

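Emit:
arm_command(
  commands=[
    [0,[-0.23,-0.29,0],[-1.4,1.9,0]],
    [0,[-0.22,-0.31,0],[0,0,0]],
    [0,[-0.2,-0.32,-0.05],[0,0,0]],
    [0,[-0.18,-0.33,-0.05],[0,0,0]],
    [0,[-0.16,-0.34,-0.05],[0,0,0]],
  ],
)

```text
time: 4.98
tool_pos: [416.7, 310.6, 58.3]
tcp_rot: [-89.3, -0.0, -52.7]
ft_force: [0.2, 0.8, 0.1]
finger_gap: -0.2
```

Emit:
arm_command(
  commands=[
    [0,[-0.13,-0.35,-0.05],[0,0,0]],
    [0,[-0.11,-0.35,-0.05],[0,0,0]],
    [0,[-0.09,-0.36,-0.05],[0,0,0]],
    [0,[-0.07,-0.3,0],[0,0,0]],
    [0,[-0.05,-0.2,0],[0,0,0]],
  ],
)

```text
time: 5.4
tool_pos: [406.3, 263.1, 58.7]
tcp_rot: [-88.8, -0.1, -52.7]
ft_force: [0.3, 0.3, -0.1]
finger_gap: 0.4
```

Emit:
arm_command(
  commands=[
    [0,[0,-0.1,0],[0,0,0]],
    [0,[-0.2,0,0.1],[0,0,0]],
    [0,[-0.2,0.4,0.2],[0,0,0]],
  ],
)

```text
time: 5.65
tool_pos: [394.1, 268.8, 67.4]
tcp_rot: [-88.9, -0.1, -52.9]
ft_force: [-0.1, 0.2, -0.3]
finger_gap: 0.2
```

Run:
```python
from h import *
im=snap('top','top2.png'); im2=snap('side','side2.png'); a=cv2.resize(im[130:350,160:400],(436,400),interpolation=2); b=cv2.resize(im2[150:370,130:330],(364,400),interpolation=2); cv2.imwrite('pics/z3.png',np.hstack([a,b]));print(sense()['tool_pos'])
for c,s in ballpos(im):
    if 180<c[0]<360 and 140<c[1]<340: print(c,s,ray('top',*c,112).round(0),ray('top',*c,52).round(0))
```

```text
[394.84191943 271.53744173  69.0368599 ]
[232.4 247.1] 194 [564. 306. 112.] [570. 315.  52.]
[247.7 271.8] 184 [492. 259. 112.] [496. 267.  52.]
[253.2 296.1] 50 [421. 241. 112.] [423. 248.  52.]
```

View pics/z3.png

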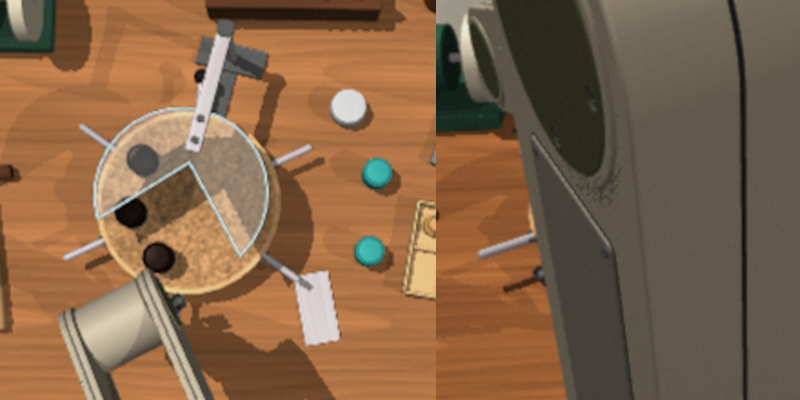

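The plate has turned about 59° and the first cap is in the bay at pixel (248,272), near (494,262). That is r 106 mm from the axis, well inside the V. I'll grasp it next; the jaw axis lies at right angles to its neighbour.

Emit:
arm_command(
  commands=[
    [100,[0,0,1],[-0.7,0.9,0]],
    [100,[0,0,1],[0,0,0]],
    [100,[0,0,1],[0,0,0]],
    [100,[0,0,0.9],[0,0,0]],
    [100,[0.7,0,0],[0,0,0]],
  ],
)

```text
time: 6.17
tool_pos: [410.4, 270.6, 188.5]
tcp_rot: [-90.3, -0.0, -52.4]
ft_force: [-0.2, 0.3, 0.3]
finger_gap: 60.5
```

Emit:
arm_command(
  commands=[
    [100,[0.9,-0.1,0],[0,0,0]],
    [100,[0.9,-0.1,0],[0,0,0]],
    [100,[0.7,-0.1,0],[0,0,0]],
    [100,[0,0,0],[0,0,0]],
  ],
)

```text
time: 6.5
tool_pos: [492.4, 262.4, 193.4]
tcp_rot: [-89.7, -0.2, -52.2]
ft_force: [0.7, 1.2, 0.6]
finger_gap: 85.6
```

Emit:
arm_command(
  commands=[
    [100,[0.05,0,-0.9],[0,0,0]],
    [100,[0.05,0,-0.9],[0,0,0]],
    [100,[0,0,-0.8],[0,0,0]],
    [100,[0,0,-0.3],[0,0,0]],
    [100,[0,0,0],[0,0,0]],
  ],
)

```text
time: 6.92
tool_pos: [496.6, 262.7, 105.3]
tcp_rot: [-89.5, -0.3, -52.2]
ft_force: [-1.0, 0.3, -0.1]
finger_gap: 85.5
```

Run:
```python
from h import *
print(sense()['tool_pos'],sense()['tcp_rot'],sense()['ft_force'])
im=snap('top','top3.png'); 
for c,s in ballpos(im):
    if 180<c[0]<360 and 140<c[1]<340: print(c,s,ray('top',*c,90).round(0))
```

```text
[496.64896027 262.68823496 105.27632504] [-89.46556562  -0.27232948 -52.19902189] [-0.97417662  0.30338393 -0.10945565]
[253.2 249.9] 28 [559. 247.  90.]
[261.9 258.3] 48 [534. 221.  90.]
```

Emit:
arm_command(
  commands=[
    [100,[0,0,-0.17],[0,0,0]],
    [40,[0,0,0],[0,0,0]],
    [40,[0,0,0],[0,0,0]],
    [40,[0,0,0],[0,0,0]],
    [40,[0,0,0],[0,0,0]],
  ],
  force=30,
)

```text
time: 7.38
tool_pos: [499.0, 264.5, 106.5]
tcp_rot: [-89.0, -0.4, -52.1]
ft_force: [-0.6, 0.4, 0.0]
finger_gap: 48.0
```

Emit:
arm_command(
  commands=[
    [40,[0,0,0],[0,0,0]],
    [40,[0,0,0],[0,0,0]],
    [40,[0,0,0.3],[0,0,0]],
    [40,[0,0,0.5],[0,0,0]],
  ],
)

```text
time: 7.72
tool_pos: [497.5, 263.9, 129.5]
tcp_rot: [-89.3, -0.3, -52.1]
ft_force: [0.6, -0.8, -0.5]
finger_gap: 48.1
```

Emit:
arm_command(
  commands=[
    [40,[0,0,0.9],[0,0,0]],
    [40,[0,0,0.9],[0,0,0]],
    [40,[0,0,0.9],[0,0,0]],
    [40,[0,0,0.9],[0,0,0]],
    [40,[0,0,0],[0,0,0]],
  ],
)

```text
time: 8.13
tool_pos: [496.1, 263.2, 246.1]
tcp_rot: [-89.3, -0.3, -52.1]
ft_force: [0.4, 1.0, 1.3]
finger_gap: 48.2
```

Run:
```python
from h import *
s=sense();print(s['tool_pos'],s['ft_force'],s['finger_gap'])
im=snap('top','top4.png'); im2=snap('side','side4.png'); a=cv2.resize(im[130:350,160:400],(436,400),interpolation=2); b=cv2.resize(im2[100:370,130:376],(364,400),interpolation=2); cv2.imwrite('pics/z4.png',np.hstack([a,b]))
```

```text
[496.11115175 263.16797461 246.09241139] [0.4499585  1.03811448 1.30644207] 48.152067309725794
```

View pics/z4.png

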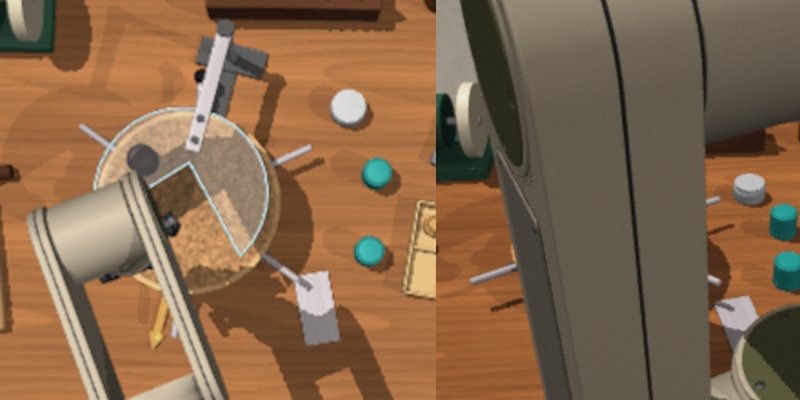

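Emit:
arm_command(
  commands=[
    [40,[0,-0.6,0],[0,0,0]],
    [40,[0,-1,0.1],[0,0,0]],
    [40,[0,-1,0.1],[0,0,0]],
    [40,[0,-1,0],[0,0,0]],
    [40,[0,-1,0],[0,0,0]],
  ],
)

```text
time: 8.65
tool_pos: [489.8, 124.7, 240.3]
tcp_rot: [-90.1, 0.1, -51.6]
ft_force: [0.7, 0.5, -2.3]
finger_gap: 48.0
```

Emit:
arm_command(
  commands=[
    [40,[0,-1,0.1],[0,0,0]],
    [40,[0,-1,0.1],[0,0,0]],
    [40,[0,-1,0],[0,0,0]],
    [40,[0,-1,0],[0,0,0]],
    [40,[0,-1,0],[0,0,0]],
  ],
)

```text
time: 9.07
tool_pos: [483.8, -32.0, 238.1]
tcp_rot: [-90.7, 0.6, -51.6]
ft_force: [0.8, 0.0, -1.5]
finger_gap: 48.1
```

Emit:
arm_command(
  commands=[
    [40,[0.1,-1,0.1],[0,0,0]],
    [40,[0.1,-1,0.1],[0,0,0]],
    [40,[0.1,-1,0],[0,0,0]],
    [40,[0.1,-1,0],[0,0,0]],
    [40,[0.1,-1,0],[0,0,0]],
  ],
)

```text
time: 9.48
tool_pos: [493.0, -188.3, 235.8]
tcp_rot: [-91.1, 1.3, -51.6]
ft_force: [0.6, 0.1, -1.6]
finger_gap: 48.3
```

Run:
```python
from h import *
print(sense()['tcp_rot'])
th=np.radians(-8.3);R=np.array([[np.cos(th),-np.sin(th)],[np.sin(th),np.cos(th)]])
im=snap('top','top5.png').copy()
for y in(-78,0,78):
  for x in(-39,39):
    p=np.array([501,-275])+R@[x,y]; q=proj('top',[*p,4]); cv2.drawMarker(im,tuple(int(round(v)) for v in q),(0,0,255),0,5,1); print(x,y,p.round(0),q.round(1))
b=snap('side','side5.png')
cv2.imwrite('pics/z5.png',np.hstack([cv2.resize(im[200:330,330:490],(480,390),interpolation=2),cv2.resize(b[180:340,340:480],(320,390),interpolation=2)]))
hsv=cv2.cvtColor(cv2.imread('pics/top0.png'),cv2.COLOR_BGR2HSV)
```

```text
[-91.06901217   1.29558774 -51.57979508]
-39 -78 [ 451. -347.] [446.3 289.5]
39 -78 [ 528. -358.] [449.5 264.8]
-39 0 [ 462. -269.] [421.5 285.5]
39 0 [ 540. -281.] [424.9 260.9]
-39 78 [ 474. -192.] [396.8 281.6]
39 78 [ 551. -203.] [400.3 257. ]
```

View pics/z5.png

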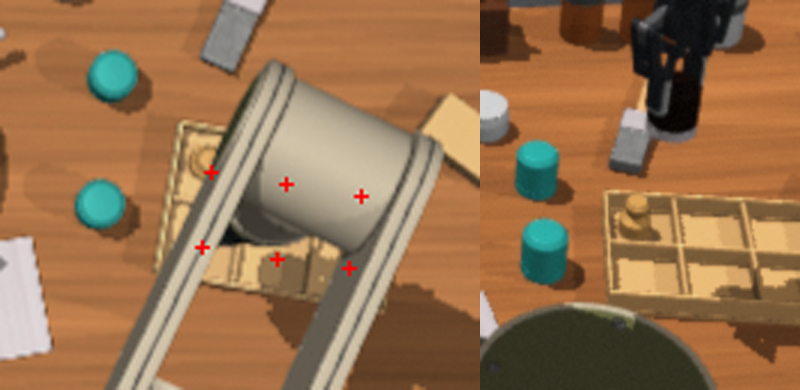

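Emit:
arm_command(
  commands=[
    [40,[0.2,-0.95,0],[-0.4,-1.6,0]],
    [40,[0.2,-0.95,0],[0,0,0]],
    [40,[0.2,-0.95,0],[0,0,0]],
    [40,[0.2,-0.95,0],[0,0,0]],
    [40,[0.2,-0.95,0],[0,0,0]],
  ],
)

```text
time: 10.0
tool_pos: [520.0, -331.2, 227.1]
tcp_rot: [-90.2, 0.8, -51.6]
ft_force: [-0.5, -0.3, -1.2]
finger_gap: 48.2
```

Emit:
arm_command(
  commands=[
    [40,[0.1,-0.4,0],[0,0,0]],
    [40,[0,0,-0.4],[0,0,0]],
    [40,[0,0,-0.8],[0,0,0]],
    [40,[0,0,-0.8],[0,0,0]],
    [40,[0,0,0],[0,0,0]],
  ],
)

```text
time: 10.42
tool_pos: [520.4, -344.7, 156.8]
tcp_rot: [-90.3, 1.2, -51.9]
ft_force: [-0.3, 0.5, -2.7]
finger_gap: 47.9
```

Emit:
arm_command(
  commands=[
    [40,[0.2,-0.3,-0.3],[-0.8,-1,0]],
    [40,[0.1,-0.2,-0.5],[0,0,0]],
    [40,[0,0,-0.6],[0,0,0]],
    [40,[0,0,-0.6],[0,0,0]],
    [40,[0,0,0],[0,0,0]],
  ],
)

```text
time: 10.83
tool_pos: [527.5, -352.0, 91.1]
tcp_rot: [-90.1, 0.5, -51.6]
ft_force: [-0.3, -0.0, -1.5]
finger_gap: 48.2
```

Emit:
arm_command(
  commands=[
    [40,[0.05,-0.25,-0.3],[-0.2,-0.4,0]],
    [40,[0,-0.1,-0.4],[0,0,0]],
    [40,[0,0,-0.3],[0,0,0]],
    [40,[0,0,-0.2],[0,0,0]],
    [40,[0,0,0],[0,0,0]],
  ],
)

```text
time: 11.25
tool_pos: [529.9, -361.5, 54.4]
tcp_rot: [-89.8, 0.1, -51.5]
ft_force: [-0.2, -0.2, -1.2]
finger_gap: 47.8
```

Emit:
arm_command(
  commands=[
    [40,[0,0.1,-0.12],[0,0,0]],
    [40,[0,0,-0.05],[0,0,0]],
    [40,[0,0,0],[0,0,0]],
  ],
)

```text
time: 11.5
tool_pos: [530.4, -358.9, 50.2]
tcp_rot: [-89.8, -0.0, -51.5]
ft_force: [0.2, -0.0, -0.2]
finger_gap: 47.8
```

Run:
```python
from h import *
b=snap('side','side6.png'); cv2.imwrite('pics/z6.png',cv2.resize(b[220:330,380:520],None,fx=4,fy=4,interpolation=2)); s=sense(); print(s['tool_pos'],s['ft_force'])
```

```text
[ 530.47840729 -358.87050747   50.27365713] [ 0.2184839  -1.10580595 -1.24305449]
```

View pics/z6.png

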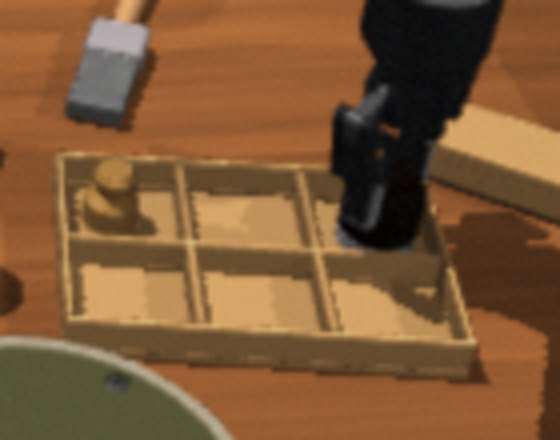

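The cap is inside the far right cell, with its silver band showing at crop (375,238) just above the divider. I'll release it and lift away.

Emit:
arm_command(
  commands=[
    [75,[0,0,0],[0,0,0]],
    [75,[0,0,0],[0,0,0]],
    [75,[0,0,0],[0,0,0]],
    [75,[0,0,0.2],[0,0,0]],
    [75,[0,0,0.5],[0,0,0]],
  ],
)

```text
time: 11.97
tool_pos: [529.7, -358.1, 70.4]
tcp_rot: [-89.8, 0.1, -51.5]
ft_force: [-0.3, -0.1, -0.6]
finger_gap: 63.9
```

Emit:
arm_command(
  commands=[
    [75,[0,0,1],[0,0,0]],
    [75,[0,0,1],[0,0,0]],
    [75,[0,0,1],[0,0,0]],
    [75,[0,0,1],[0,0,0]],
    [0,[0,0.5,1],[0,0,0]],
  ],
)

```text
time: 12.38
tool_pos: [525.4, -341.9, 222.2]
tcp_rot: [-90.0, 0.6, -51.6]
ft_force: [0.3, -1.0, -0.8]
finger_gap: 53.7
```

Emit:
arm_command(
  commands=[
    [0,[-0.2,1,0.3],[0,0,0]],
    [0,[-0.2,1,0.1],[0,0,0]],
    [0,[-0.2,1,0],[0,0,0]],
    [0,[-0.2,1,0],[0,0,0]],
    [0,[-0.2,1,0],[0,0,0]],
  ],
)

```text
time: 12.8
tool_pos: [498.6, -193.6, 251.5]
tcp_rot: [-89.6, -0.7, -52.0]
ft_force: [0.4, 0.6, 0.1]
finger_gap: -0.2
```

Emit:
arm_command(
  commands=[
    [0,[-0.2,1,0],[0,0,0]],
    [0,[-0.2,1,0],[0,0,0]],
    [0,[-0.2,1,0],[0,0,0]],
    [0,[-0.2,1,0],[0,0,0]],
    [0,[0,1,0],[0,0,0]],
  ],
)

```text
time: 13.22
tool_pos: [472.2, -37.4, 256.5]
tcp_rot: [-89.3, -1.1, -52.1]
ft_force: [0.1, -0.7, -0.3]
finger_gap: 0.1
```

Run:
```python
from h import *
s=sense(); print(s['tool_pos'],s['tcp_rot'],s['finger_gap'])
im=snap('top','top7.png'); b=snap('side','side7.png')
cv2.imwrite('pics/z7.png',np.hstack([cv2.resize(im[150:350,190:480],(580,400),interpolation=2),cv2.resize(b[225:325,385:495],(220,400),interpolation=2)]))
for c,s in ballpos(im):
    if 180<c[0]<480 and 140<c[1]<340: print(c,s,ray('top',*c,88).round(0),ray('top',*c,30).round(0))
```

```text
[472.222189   -37.35567198 256.48862243] [-89.32226491  -1.05791404 -52.10503321] 0.10518232778926105
[232.5 247.2] 197 [566. 309.  88.] [572. 319.  30.]
[452.6 264.4] 221 [ 523. -346.   88.] [ 528. -361.   30.]
```

View pics/z7.png

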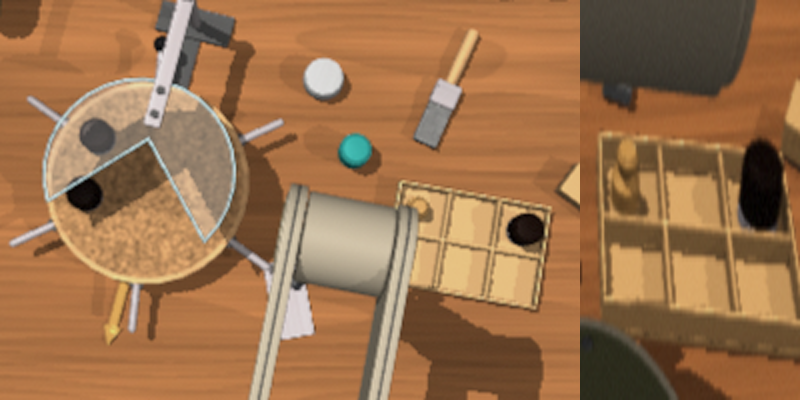

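The first cap stands upright in its cell at about (528,-361), where it should be. The next cap is at pixel (232,247), angle 107°, and the third is at about (238,217). I'll push the spoke near 116° for another 58° or so.

Emit:
arm_command(
  commands=[
    [0,[0,1,0],[0.4,1.2,0]],
    [0,[0,1,0],[0,0,0]],
    [0,[0,1,0],[0,0,0]],
    [0,[0,1,0],[0,0,0]],
    [0,[0.1,1,0],[0,0,0]],
  ],
)

```text
time: 13.73
tool_pos: [476.7, 114.0, 260.5]
tcp_rot: [-89.8, -0.3, -52.2]
ft_force: [0.8, 0.0, 0.7]
finger_gap: -0.2
```

Emit:
arm_command(
  commands=[
    [0,[0.2,1,0],[0,0,0]],
    [0,[0.2,1,0],[0,0,0]],
    [0,[0.3,1,0],[0,0,0]],
    [0,[0.3,1,0],[0,0,0]],
    [0,[0.3,1,0],[0,0,0]],
  ],
)

```text
time: 14.15
tool_pos: [518.1, 268.5, 264.2]
tcp_rot: [-89.6, -0.5, -52.3]
ft_force: [-0.2, 0.6, 0.4]
finger_gap: -0.2
```

Emit:
arm_command(
  commands=[
    [0,[0.4,1,0],[0,0,0]],
    [0,[0.4,1,0],[0,0,0]],
    [0,[0.4,1,0],[0,0,0]],
    [0,[0.4,1,0],[0,0,0]],
    [0,[0.2,1,0],[0,0,0]],
  ],
)

```text
time: 14.57
tool_pos: [577.6, 422.9, 266.2]
tcp_rot: [-89.4, -0.7, -52.4]
ft_force: [0.5, -0.4, 0.3]
finger_gap: -0.0
```

Emit:
arm_command(
  commands=[
    [0,[-0.3,-0.1,-0.9],[0,0.6,0]],
    [0,[-0.3,-0.1,-1],[0,0,0]],
    [0,[0,0,-1],[0,0,0]],
    [0,[0,0,-1],[0,0,0]],
    [0,[0,0,-1],[0,0,0]],
  ],
)

```text
time: 14.98
tool_pos: [568.4, 425.3, 125.6]
tcp_rot: [-88.6, -0.4, -52.1]
ft_force: [0.9, -0.6, 0.8]
finger_gap: -0.2
```

Emit:
arm_command(
  commands=[
    [0,[0,0,-0.9],[0,0,0]],
    [0,[0,0,-0.7],[0,0,0]],
    [0,[0,0,-0.2],[0,0,0]],
    [0,[0,0,0],[0,0,0]],
  ],
)

```text
time: 15.32
tool_pos: [566.7, 419.7, 60.5]
tcp_rot: [-89.3, -0.4, -52.2]
ft_force: [-0.4, -0.7, 0.6]
finger_gap: -0.2
```

Emit:
arm_command(
  commands=[
    [0,[-0.36,0.05,-0.25],[0,0,0]],
    [0,[-0.36,-0.03,-0.1],[0,0,0]],
    [0,[-0.36,-0.08,-0.08],[0,0,0]],
    [0,[-0.36,-0.11,-0.08],[0,0,0]],
    [0,[-0.36,-0.13,-0.08],[0,0,0]],
  ],
)

```text
time: 15.73
tool_pos: [519.5, 411.1, 51.5]
tcp_rot: [-88.6, -0.5, -52.4]
ft_force: [-0.3, -0.4, 0.6]
finger_gap: -0.1
```

Emit:
arm_command(
  commands=[
    [0,[-0.35,-0.15,-0.08],[0,0,0]],
    [0,[-0.34,-0.17,-0.08],[0,0,0]],
    [0,[-0.33,-0.19,-0.08],[0,0,0]],
    [0,[-0.32,-0.2,-0.08],[0,0,0]],
    [0,[-0.3,-0.21,-0.08],[0,0,0]],
  ],
)

```text
time: 16.15
tool_pos: [476.6, 386.0, 52.8]
tcp_rot: [-87.5, -0.6, -52.4]
ft_force: [0.7, 0.4, -1.5]
finger_gap: 0.1
```

Emit:
arm_command(
  commands=[
    [0,[-0.28,-0.25,-0.08],[-0.6,0.8,0]],
    [0,[-0.27,-0.26,-0.08],[0,0,0]],
    [0,[-0.26,-0.27,-0.08],[0,0,0]],
    [0,[-0.24,-0.28,-0.08],[0,0,0]],
    [0,[-0.23,-0.29,-0.08],[0,0,0]],
  ],
)

```text
time: 16.57
tool_pos: [443.0, 346.9, 51.7]
tcp_rot: [-87.8, -0.7, -52.4]
ft_force: [0.8, 1.0, 0.2]
finger_gap: -0.1
```

Emit:
arm_command(
  commands=[
    [0,[-0.25,-0.28,-0.05],[-1.2,1.8,0]],
    [0,[-0.24,-0.3,-0.05],[0,0,0]],
    [0,[-0.21,-0.32,-0.05],[0,0,0]],
    [0,[-0.18,-0.33,-0.05],[0,0,0]],
    [0,[-0.16,-0.34,-0.05],[0,0,0]],
  ],
)

```text
time: 16.98
tool_pos: [416.2, 299.7, 53.3]
tcp_rot: [-89.5, -0.6, -52.4]
ft_force: [0.3, 0.2, -0.6]
finger_gap: 0.0
```

Emit:
arm_command(
  commands=[
    [0,[-0.13,-0.35,-0.05],[0,0,0]],
    [0,[-0.11,-0.35,-0.05],[0,0,0]],
    [0,[-0.09,-0.3,0],[0,0,0]],
    [0,[-0.07,-0.2,0],[0,0,0]],
    [0,[-0.05,-0.1,0],[0,0,0]],
  ],
)

```text
time: 17.4
tool_pos: [405.6, 258.2, 56.4]
tcp_rot: [-89.2, -0.7, -52.4]
ft_force: [-0.3, 0.1, -0.4]
finger_gap: 0.1
```

Emit:
arm_command(
  commands=[
    [0,[-0.2,0,0.1],[0,0,0]],
    [0,[-0.3,0.4,0.2],[0,0,0]],
    [0,[-0.2,0.2,0.7],[0,0,0]],
  ],
)

```text
time: 17.65
tool_pos: [382.2, 273.3, 84.3]
tcp_rot: [-89.5, -0.7, -52.7]
ft_force: [-0.0, 0.0, -0.7]
finger_gap: 0.1
```

Run:
```python
from h import *
print(sense()['tool_pos'],sense()['tcp_rot'])
im=snap('top','top8.png'); cv2.imwrite('pics/z8.png',cv2.resize(im[140:340,180:380],None,fx=2.5,fy=2.5,interpolation=2))
for c,s in ballpos(im):
    if 180<c[0]<380 and 140<c[1]<340: print(c,s,ray('top',*c,88).round(0),ray('top',*c,52).round(0))
```

```text
[382.16764098 273.32908449  84.25627357] [-89.51308511  -0.65618023 -52.65927731]
[206.  200.8] 42 [705. 393.  88.] [713. 401.  52.]
[231.  249.9] 220 [558. 313.  88.] [562. 319.  52.]
[253.7 269.7] 180 [500. 244.  88.] [502. 249.  52.]
[248.  300.2] 71 [410. 259.  88.] [410. 264.  52.]
```

The second cap reads at pixel (254,270), near (500,244): r 95 mm and angle 167°, the middle of the bay. The ball reads r 216 mm at 56°, which agrees with the drawing. Now I'll grasp the cap.

Emit:
arm_command(
  commands=[
    [100,[0,0,1],[0.2,0.8,0]],
    [100,[0,0,1],[0,0,0]],
    [100,[0,0,1],[0,0,0]],
    [100,[0,0,0.6],[0,0,0]],
    [100,[0.8,-0.2,0],[0,0,0]],
  ],
)

```text
time: 18.12
tool_pos: [403.0, 272.0, 205.5]
tcp_rot: [-89.7, 0.1, -52.3]
ft_force: [0.7, 0.4, 0.4]
finger_gap: 60.4
```

Emit:
arm_command(
  commands=[
    [100,[1,-0.25,0],[0,0,0]],
    [100,[1,-0.25,0],[0,0,0]],
    [100,[0.9,-0.2,0],[0,0,0]],
    [100,[0.2,0,0],[0,0,0]],
    [100,[0,0,0],[0,0,0]],
  ],
)

```text
time: 18.53
tool_pos: [503.4, 251.9, 212.6]
tcp_rot: [-89.0, -0.1, -52.1]
ft_force: [-0.0, 0.9, -1.3]
finger_gap: 85.5
```

Emit:
arm_command(
  commands=[
    [100,[-0.05,-0.25,-0.8],[-0.6,0.8,0]],
    [100,[0,0,-1],[0,0,0]],
    [100,[0,0,-0.9],[0,0,0]],
    [100,[0,0,-0.6],[0,0,0]],
    [100,[0,0,-0.2],[0,0,0]],
  ],
)

```text
time: 18.95
tool_pos: [500.4, 247.0, 109.0]
tcp_rot: [-89.6, -0.1, -52.1]
ft_force: [-1.2, -0.3, 1.1]
finger_gap: 85.3
```

Emit:
arm_command(
  commands=[
    [100,[0,0,0],[0,0,0]],
    [100,[0,0,0],[0,0,0]],
  ],
)

```text
time: 19.12
tool_pos: [497.2, 247.3, 107.4]
tcp_rot: [-89.9, -0.0, -52.0]
ft_force: [-0.3, 0.2, 1.0]
finger_gap: 85.4
```

Emit:
arm_command(
  commands=[
    [100,[0.05,-0.05,-0.22],[0,0,0]],
    [100,[0,0,-0.05],[0,0,0]],
    [40,[0,0,0],[0,0,0]],
    [40,[0,0,0],[0,0,0]],
    [40,[0,0,0],[0,0,0]],
  ],
)

```text
time: 19.53
tool_pos: [501.2, 247.5, 104.3]
tcp_rot: [-89.5, -0.1, -52.0]
ft_force: [0.8, 0.1, 0.1]
finger_gap: 51.7
```

Emit:
arm_command(
  commands=[
    [40,[0,0,0],[0,0,0]],
    [40,[0,0,0],[0,0,0]],
    [40,[0,0,0],[0,0,0]],
  ],
)

```text
time: 19.78
tool_pos: [502.2, 247.8, 105.7]
tcp_rot: [-89.3, -0.2, -52.0]
ft_force: [-0.5, 0.2, -1.5]
finger_gap: 48.4
```

Emit:
arm_command(
  commands=[
    [40,[0,0,0.5],[0,0,0]],
    [40,[0,0,1],[0,0,0]],
    [40,[0,0,1],[0,0,0]],
    [40,[0,0,1],[0,0,0]],
    [40,[0,0,1],[0,0,0]],
  ],
)

```text
time: 20.2
tool_pos: [494.8, 244.6, 234.1]
tcp_rot: [-90.5, 0.2, -52.0]
ft_force: [0.9, -0.4, -0.7]
finger_gap: 48.0
```

Emit:
arm_command(
  commands=[
    [40,[0,-0.6,0.6],[0,0,0]],
    [40,[0,-1,0.1],[0,0,0]],
    [40,[0,-1,0.1],[0,0,0]],
    [40,[0,-1,0],[0,0,0]],
    [40,[0,-1,0],[0,0,0]],
  ],
)

```text
time: 20.62
tool_pos: [497.3, 108.8, 269.9]
tcp_rot: [-89.6, -0.1, -51.5]
ft_force: [0.7, -0.4, -0.4]
finger_gap: 48.3
```

Emit:
arm_command(
  commands=[
    [40,[0,-1,0],[0.3,-1,0]],
    [40,[0,-1,0],[0,0,0]],
    [40,[0,-1,0],[0,0,0]],
    [40,[0,-1,0],[0,0,0]],
    [40,[0,-1,0],[0,0,0]],
  ],
)

```text
time: 21.03
tool_pos: [495.9, -48.1, 270.6]
tcp_rot: [-88.5, -0.6, -51.4]
ft_force: [0.2, -0.3, -1.2]
finger_gap: 48.0
```

Emit:
arm_command(
  commands=[
    [40,[-0.1,-1,0.1],[0,0,0]],
    [40,[-0.1,-1,0],[0,0,0]],
    [40,[-0.1,-1,0],[0,0,0]],
    [40,[-0.1,-1,0],[0,0,0]],
    [40,[-0.1,-1,0],[0,0,0]],
  ],
)

```text
time: 21.45
tool_pos: [478.6, -205.7, 273.3]
tcp_rot: [-88.5, -0.6, -51.4]
ft_force: [0.1, 0.9, -0.5]
finger_gap: 48.2
```

Emit:
arm_command(
  commands=[
    [40,[-0.15,-1,-0.1],[-0.5,1.5,0]],
    [40,[-0.15,-1,-0.1],[0,0,0]],
    [40,[-0.2,-1,-0.2],[0,0,0]],
    [40,[-0.2,-1,-0.4],[0,0,0]],
    [40,[-0.15,-0.6,-0.6],[0,0,0]],
  ],
)

```text
time: 21.87
tool_pos: [451.9, -354.2, 234.4]
tcp_rot: [-90.0, -0.4, -51.5]
ft_force: [0.0, -1.2, -1.6]
finger_gap: 48.2
```

Emit:
arm_command(
  commands=[
    [40,[0,-0.1,-1],[0,0,0]],
    [40,[0,0,-1],[0,0,0]],
    [40,[0,0,-0.6],[0,0,0]],
    [40,[0,0,-0.2],[0,0,0]],
    [40,[0,0,0],[0,0,0]],
  ],
)

```text
time: 22.28
tool_pos: [447.1, -362.2, 142.8]
tcp_rot: [-90.1, -0.2, -52.0]
ft_force: [0.2, 0.5, -0.5]
finger_gap: 47.7
```

Cell centre (451,-347): I need +4, +15 before the descent.

Emit:
arm_command(
  commands=[
    [40,[0.1,0.3,-0.2],[0,0,0]],
    [40,[0.05,0.2,-0.5],[0,0,0]],
    [40,[0,0,-0.6],[0,0,0]],
    [40,[0,0,-0.5],[0,0,0]],
    [40,[0,0,0],[0,0,0]],
  ],
)

```text
time: 22.7
tool_pos: [456.3, -346.0, 93.6]
tcp_rot: [-90.0, -0.7, -51.9]
ft_force: [-0.4, 0.5, -1.7]
finger_gap: 48.5
```

Emit:
arm_command(
  commands=[
    [40,[-0.15,0,-0.4],[0.5,0.4,0]],
    [40,[0,0,-0.5],[0,0,0]],
    [40,[0,0,-0.4],[0,0,0]],
    [40,[0,0,-0.1],[0,0,0]],
    [40,[0,0,0],[0,0,0]],
  ],
)

```text
time: 23.12
tool_pos: [455.2, -346.7, 55.3]
tcp_rot: [-89.9, -0.5, -51.8]
ft_force: [-0.5, 0.0, 0.1]
finger_gap: 47.6
```

Emit:
arm_command(
  commands=[
    [40,[-0.1,0,-0.15],[0,0,0]],
    [40,[0,0,-0.07],[0,0,0]],
    [40,[0,0,0],[0,0,0]],
  ],
)

```text
time: 23.37
tool_pos: [452.7, -347.5, 49.8]
tcp_rot: [-89.8, -0.6, -51.8]
ft_force: [-0.1, -0.2, -0.4]
finger_gap: 48.4
```

Emit:
arm_command(
  commands=[
    [75,[0,0,0],[0,0,0]],
    [75,[0,0,0],[0,0,0]],
    [75,[0,0,0],[0,0,0]],
    [75,[0,0,0.2],[0,0,0]],
    [75,[0,0,0.5],[0,0,0]],
  ],
)

```text
time: 23.78
tool_pos: [451.9, -347.0, 70.5]
tcp_rot: [-89.9, -0.5, -51.8]
ft_force: [0.0, -0.5, -0.2]
finger_gap: 64.1
```

Emit:
arm_command(
  commands=[
    [75,[0,0,1],[0,0,0]],
    [75,[0,0,1],[0,0,0]],
    [75,[0,0,1],[0,0,0]],
    [75,[0,0,1],[0,0,0]],
    [0,[0.2,0.5,1],[0,0,0]],
  ],
)

```text
time: 24.2
tool_pos: [453.6, -330.4, 223.6]
tcp_rot: [-90.0, 0.0, -51.9]
ft_force: [0.1, -0.6, 0.3]
finger_gap: 53.4
```

Emit:
arm_command(
  commands=[
    [0,[0,1,0.3],[0,0,0]],
    [0,[0,1,0.1],[0,0,0]],
    [0,[0,1,0],[0,0,0]],
    [0,[0.1,1,0],[0,0,0]],
    [0,[0.1,1,0],[0,0,0]],
  ],
)

```text
time: 24.62
tool_pos: [463.5, -181.9, 253.0]
tcp_rot: [-89.6, -1.3, -52.3]
ft_force: [1.1, 0.9, 0.1]
finger_gap: 0.3
```

Emit:
arm_command(
  commands=[
    [0,[0.1,1,0],[0,0,0]],
    [0,[0,1,0],[0,0,0]],
    [0,[0,1,0],[0,0,0]],
    [0,[0,1,0],[0,0,0]],
    [0,[0,1,0],[0,0,0]],
  ],
)

```text
time: 25.03
tool_pos: [466.5, -25.0, 258.7]
tcp_rot: [-89.3, -1.7, -52.4]
ft_force: [1.8, 0.3, 0.0]
finger_gap: -0.3
```

Run:
```python
from h import *
s=sense(); print(s['tool_pos'],s['tcp_rot'],s['finger_gap'])
im=snap('top','top9.png'); b=snap('side','side9.png')
cv2.imwrite('pics/z9.png',np.hstack([cv2.resize(im[150:350,190:480],(580,400),interpolation=2),cv2.resize(b[225:325,385:495],(220,400),interpolation=2)]))
for c,s in ballpos(im):
    if 180<c[0]<480 and 140<c[1]<340: print(c,s,ray('top',*c,88).round(0),ray('top',*c,52).round(0),ray('top',*c,30).round(0))
```

```text
[466.5414188  -24.98387971 258.65347691] [-89.31533331  -1.71505213 -52.39889106] -0.2576777167022038
[206.  200.7] 41 [706. 393.  88.] [713. 401.  52.] [717. 406.  30.]
[231.2 249.9] 225 [558. 313.  88.] [562. 319.  52.] [564. 323.  30.]
[452.6 264.5] 222 [ 523. -346.   88.] [ 525. -355.   52.] [ 527. -361.   30.]
[448.8 289. ] 220 [ 450. -334.   88.] [ 451. -343.   52.] [ 452. -348.   30.]
```

View pics/z9.png

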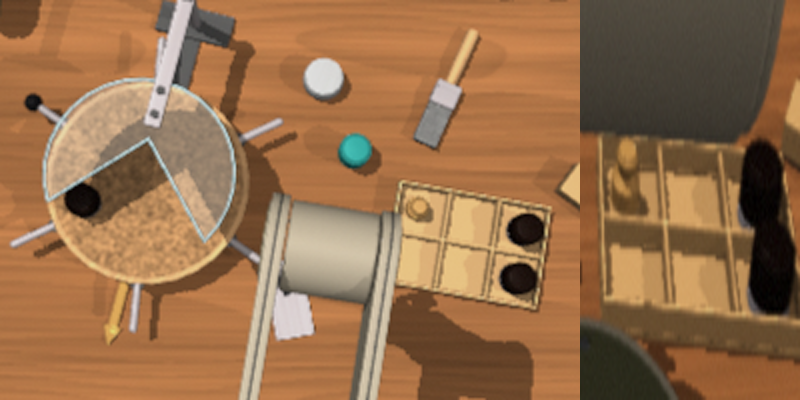

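The picture shows two caps standing upright in the right-hand cells and the last cap at pixel (231,250). The ball is at (206,201), 56°. I'll push the next spoke the same way.

Emit:
arm_command(
  commands=[
    [0,[0,1,0],[0.9,1.6,0]],
    [0,[0,1,0],[0,0,0]],
    [0,[0,1,0],[0,0,0]],
    [0,[0,1,0],[0,0,0]],
    [0,[0.1,1,0],[0,0,0]],
  ],
)

```text
time: 25.55
tool_pos: [470.2, 126.7, 262.6]
tcp_rot: [-89.9, -0.3, -52.4]
ft_force: [0.4, 0.4, 0.1]
finger_gap: -0.2
```

Emit:
arm_command(
  commands=[
    [0,[0.2,1,0],[0,0,0]],
    [0,[0.2,1,0],[0,0,0]],
    [0,[0.3,1,0],[0,0,0]],
    [0,[0.3,1,0],[0,0,0]],
    [0,[0.3,1,0],[0,0,0]],
  ],
)

```text
time: 25.97
tool_pos: [511.2, 281.0, 266.5]
tcp_rot: [-89.6, -0.5, -52.5]
ft_force: [1.0, -0.5, 1.0]
finger_gap: 0.1
```

Emit:
arm_command(
  commands=[
    [0,[0.4,1,0],[0,0,0]],
    [0,[0.4,1,0],[0,0,0]],
    [0,[0.4,1,0],[0,0,0]],
    [0,[0.4,1,0],[0,0,0]],
    [0,[0.1,0.7,0],[0,0,0]],
  ],
)

```text
time: 26.38
tool_pos: [567.2, 427.0, 268.5]
tcp_rot: [-89.4, -0.6, -52.6]
ft_force: [0.6, -0.7, 0.3]
finger_gap: 0.1
```

Emit:
arm_command(
  commands=[
    [0,[-0.3,0,-0.9],[0,0.6,0]],
    [0,[-0.2,0,-1],[0,0,0]],
    [0,[0,0,-1],[0,0,0]],
    [0,[0,0,-1],[0,0,0]],
    [0,[0,0,-1],[0,0,0]],
  ],
)

```text
time: 26.8
tool_pos: [559.9, 433.2, 129.5]
tcp_rot: [-88.7, -0.3, -52.4]
ft_force: [0.4, 0.0, 0.1]
finger_gap: -0.1
```

Emit:
arm_command(
  commands=[
    [0,[0,0,-0.95],[-0.5,0.8,0]],
    [0,[0,0,-0.75],[0,0,0]],
    [0,[0,0,-0.4],[0,0,0]],
    [0,[0,0,-0.1],[0,0,0]],
  ],
)

```text
time: 27.13
tool_pos: [558.9, 427.7, 53.6]
tcp_rot: [-90.2, -0.2, -52.4]
ft_force: [0.4, -0.9, -0.8]
finger_gap: -0.2
```

Emit:
arm_command(
  commands=[
    [0,[-0.36,-0.08,-0.1],[0,0,0]],
    [0,[-0.36,-0.1,-0.08],[0,0,0]],
    [0,[-0.36,-0.12,-0.08],[0,0,0]],
    [0,[-0.35,-0.14,-0.08],[0,0,0]],
    [0,[-0.35,-0.16,-0.08],[0,0,0]],
  ],
)

```text
time: 27.55
tool_pos: [510.5, 408.9, 46.3]
tcp_rot: [-89.7, -0.3, -52.6]
ft_force: [1.3, 0.0, 1.0]
finger_gap: -0.3
```

Emit:
arm_command(
  commands=[
    [0,[-0.34,-0.17,-0.05],[0,0,0]],
    [0,[-0.34,-0.19,-0.05],[0,0,0]],
    [0,[-0.32,-0.2,-0.05],[0,0,0]],
    [0,[-0.31,-0.22,-0.05],[0,0,0]],
    [0,[-0.29,-0.24,-0.05],[0,0,0]],
  ],
)

```text
time: 27.97
tool_pos: [467.3, 379.7, 49.4]
tcp_rot: [-88.8, -0.4, -52.6]
ft_force: [1.1, 0.2, 0.2]
finger_gap: 0.0
```

Emit:
arm_command(
  commands=[
    [0,[-0.28,-0.25,-0.05],[-1.0,1.4,0]],
    [0,[-0.27,-0.26,-0.05],[0,0,0]],
    [0,[-0.26,-0.27,-0.05],[0,0,0]],
    [0,[-0.24,-0.28,-0.05],[0,0,0]],
    [0,[-0.23,-0.29,-0.05],[0,0,0]],
  ],
)

```text
time: 28.38
tool_pos: [434.4, 340.6, 53.0]
tcp_rot: [-89.7, -0.4, -52.6]
ft_force: [-1.1, -0.7, -0.6]
finger_gap: 0.3
```

Emit:
arm_command(
  commands=[
    [0,[-0.22,-0.3,-0.05],[0,0,0]],
    [0,[-0.21,-0.31,-0.05],[0,0,0]],
    [0,[-0.19,-0.32,-0.05],[0,0,0]],
    [0,[-0.17,-0.33,-0.05],[0,0,0]],
    [0,[-0.15,-0.34,-0.05],[0,0,0]],
  ],
)

```text
time: 28.8
tool_pos: [412.1, 293.5, 56.2]
tcp_rot: [-88.7, -0.5, -52.6]
ft_force: [-0.4, -0.1, 0.4]
finger_gap: 0.0
```

Emit:
arm_command(
  commands=[
    [0,[-0.13,-0.33,-0.05],[0,0,0]],
    [0,[-0.1,-0.28,-0.05],[0,0,0]],
    [0,[-0.07,-0.2,0],[0,0,0]],
    [0,[-0.05,-0.1,0],[0,0,0]],
    [0,[-0.2,0.1,0],[0,0,0]],
  ],
)

```text
time: 29.22
tool_pos: [400.5, 267.7, 60.5]
tcp_rot: [-88.0, -0.7, -52.7]
ft_force: [-0.3, -0.7, 0.1]
finger_gap: -0.3
```

Emit:
arm_command(
  commands=[
    [0,[-0.3,0.4,0.2],[0,0,0]],
    [0,[-0.2,0.2,0.7],[0,0,0]],
    [0,[0,0,1],[0,0,0]],
    [0,[0,0,1],[0,0,0]],
    [100,[0,0,1],[0,0,0]],
  ],
)

```text
time: 29.63
tool_pos: [377.6, 284.9, 174.7]
tcp_rot: [-88.8, -0.5, -52.8]
ft_force: [1.4, 1.2, 0.2]
finger_gap: 10.9
```

Run:
```python
from h import *
print(sense()['tool_pos'],sense()['tcp_rot'])
im=snap('top','top10.png')
for c,s in ballpos(im):
    if 180<c[0]<380 and 140<c[1]<340: print(c,s,ray('top',*c,88).round(0),ray('top',*c,52).round(0))
```

```text
[377.6250188  284.90494197 174.71132457] [-88.78556878  -0.52621114 -52.78749806]
[196.9 268.1] 42 [503. 413.  88.] [505. 421.  52.]
[254.7 271.7] 177 [494. 241.  88.] [496. 246.  52.]
[238.4 302.5] 106 [403. 287.  88.] [403. 292.  52.]
```

Ball at 113.6°, r 217 mm. The last cap is in the bay at pixel (255,272), near (494,242). I'll grasp it.

Emit:
arm_command(
  commands=[
    [100,[0.3,-0.1,0.8],[-0.5,1.2,0]],
    [100,[0.8,-0.3,0.2],[0,0,0]],
    [100,[0.9,-0.35,0],[0,0,0]],
    [100,[0.9,-0.35,0],[0,0,0]],
    [100,[0.8,-0.3,0],[0,0,0]],
  ],
)

```text
time: 30.1
tool_pos: [492.9, 249.7, 220.8]
tcp_rot: [-88.9, -0.2, -52.3]
ft_force: [-0.3, -0.4, -0.5]
finger_gap: 78.9
```

Emit:
arm_command(
  commands=[
    [100,[0.1,0,0],[0,0,0]],
    [100,[0,0,0],[0,0,0]],
  ],
)

```text
time: 30.27
tool_pos: [500.0, 248.5, 221.3]
tcp_rot: [-88.8, -0.3, -52.5]
ft_force: [-0.9, 0.3, -0.6]
finger_gap: 85.4
```

Emit:
arm_command(
  commands=[
    [100,[-0.2,-0.2,-0.8],[-0.6,1,0]],
    [100,[0,0,-1],[0,0,0]],
    [100,[0,0,-0.9],[0,0,0]],
    [100,[0,0,-0.8],[0,0,0]],
    [100,[0,0,-0.3],[0,0,0]],
  ],
)

```text
time: 30.68
tool_pos: [492.9, 246.5, 108.5]
tcp_rot: [-89.4, -0.3, -52.4]
ft_force: [-0.6, -0.5, -0.3]
finger_gap: 85.4
```

Emit:
arm_command(
  commands=[
    [100,[0,-0.05,-0.1],[0,0,0]],
    [100,[0,0,0],[0,0,0]],
  ],
)

```text
time: 30.85
tool_pos: [489.6, 245.4, 102.7]
tcp_rot: [-89.7, -0.1, -52.3]
ft_force: [-1.2, 0.7, 0.3]
finger_gap: 85.1
```

Emit:
arm_command(
  commands=[
    [100,[0.12,-0.07,0],[0,0,0]],
    [40,[0,0,0],[0,0,0]],
    [40,[0,0,0],[0,0,0]],
    [40,[0,0,0],[0,0,0]],
    [40,[0,0,0],[0,0,0]],
  ],
)

```text
time: 31.27
tool_pos: [496.5, 245.1, 109.3]
tcp_rot: [-89.3, -0.3, -52.3]
ft_force: [-0.7, 0.5, -1.6]
finger_gap: 48.4
```

Emit:
arm_command(
  commands=[
    [40,[0,0,0],[0,0,0]],
    [40,[0,0,0],[0,0,0]],
  ],
)

```text
time: 31.43
tool_pos: [497.3, 245.3, 110.5]
tcp_rot: [-89.2, -0.3, -52.3]
ft_force: [0.0, -0.1, -1.6]
finger_gap: 48.4
```

Emit:
arm_command(
  commands=[
    [40,[0,0,0.5],[0,0,0]],
    [40,[0,0,1],[0,0,0]],
    [40,[0,0,1],[0,0,0]],
    [40,[0,0,1],[0,0,0]],
    [40,[0,0,1],[0,0,0]],
  ],
)

```text
time: 31.85
tool_pos: [490.2, 242.3, 239.5]
tcp_rot: [-90.2, 0.0, -52.3]
ft_force: [0.9, -0.1, -0.7]
finger_gap: 48.3
```

Emit:
arm_command(
  commands=[
    [40,[0,-0.6,0.6],[0,0,0]],
    [40,[0,-1,0.1],[0,0,0]],
    [40,[0,-1,0.1],[0,0,0]],
    [40,[0,-1,0],[0,0,0]],
    [40,[0,-1,0],[0,0,0]],
  ],
)

```text
time: 32.27
tool_pos: [492.7, 106.3, 275.6]
tcp_rot: [-89.3, -0.2, -51.8]
ft_force: [0.1, -0.7, -1.0]
finger_gap: 48.3
```

Emit:
arm_command(
  commands=[
    [40,[0,-1,0],[0,0,0]],
    [40,[0,-1,0],[0,0,0]],
    [40,[0,-1,0],[0,0,0]],
    [40,[0,-1,0],[0,0,0]],
    [40,[0,-1,0],[0,0,0]],
  ],
)

```text
time: 32.68
tool_pos: [491.4, -50.6, 276.6]
tcp_rot: [-89.2, -0.3, -51.8]
ft_force: [0.3, -0.1, -2.2]
finger_gap: 48.3
```

Emit:
arm_command(
  commands=[
    [40,[-0.1,-1,0.1],[0,0,0]],
    [40,[-0.1,-1,0],[0,0,0]],
    [40,[-0.1,-1,0],[0,0,0]],
    [40,[-0.1,-1,0],[0,0,0]],
    [40,[-0.1,-0.6,0],[0,0,0]],
  ],
)

```text
time: 33.1
tool_pos: [474.0, -197.4, 279.6]
tcp_rot: [-89.2, -0.4, -51.8]
ft_force: [-0.4, -0.5, -0.7]
finger_gap: 48.1
```

Emit:
arm_command(
  commands=[
    [40,[-0.1,-0.7,-0.2],[-0.2,0.9,0]],
    [40,[-0.1,-0.7,-0.3],[0,0,0]],
    [40,[-0.1,-0.4,-0.7],[0,0,0]],
    [40,[0,0,-1],[0,0,0]],
    [40,[0,0,-1],[0,0,0]],
  ],
)

```text
time: 33.52
tool_pos: [466.2, -262.4, 189.4]
tcp_rot: [-89.9, -0.9, -52.3]
ft_force: [1.2, 0.2, -0.8]
finger_gap: 47.9
```

Emit:
arm_command(
  commands=[
    [40,[0,0,-0.8],[0,0,0]],
    [40,[0,0,-0.4],[0,0,0]],
    [40,[0,0,0],[0,0,0]],
  ],
)

```text
time: 33.77
tool_pos: [461.9, -261.0, 144.1]
tcp_rot: [-90.1, -0.3, -52.4]
ft_force: [-0.8, -0.4, -2.3]
finger_gap: 48.0
```

Emit:
arm_command(
  commands=[
    [40,[0,-0.2,-0.4],[0,0,0]],
    [40,[0,-0.1,-0.6],[0,0,0]],
    [40,[0,0,-0.6],[0,0,0]],
    [40,[0,0,-0.3],[0,0,0]],
    [40,[0,0,0],[0,0,0]],
  ],
)

```text
time: 34.18
tool_pos: [463.6, -272.8, 87.2]
tcp_rot: [-90.0, -0.6, -52.3]
ft_force: [-2.0, -0.0, -1.5]
finger_gap: 47.9
```

Emit:
arm_command(
  commands=[
    [40,[0,0.1,-0.3],[0.3,0.4,0]],
    [40,[0,0,-0.4],[0,0,0]],
    [40,[0,0,-0.3],[0,0,0]],
    [40,[0,0,-0.1],[0,0,0]],
    [40,[0,0,0],[0,0,0]],
  ],
)

```text
time: 34.6
tool_pos: [465.7, -271.0, 54.3]
tcp_rot: [-90.1, -0.3, -52.3]
ft_force: [-0.2, -0.4, -1.3]
finger_gap: 48.3
```

Run:
```python
from h import *
b=snap('side','side11.png'); cv2.imwrite('pics/z11.png',cv2.resize(b[220:330,380:520],None,fx=4,fy=4,interpolation=2)); s=sense(); print(s['tool_pos'],s['ft_force'])
```

```text
[ 465.70767235 -270.94807157   54.48460366] [-0.3157957  -0.32672702 -1.74377599]
```

View pics/z11.png

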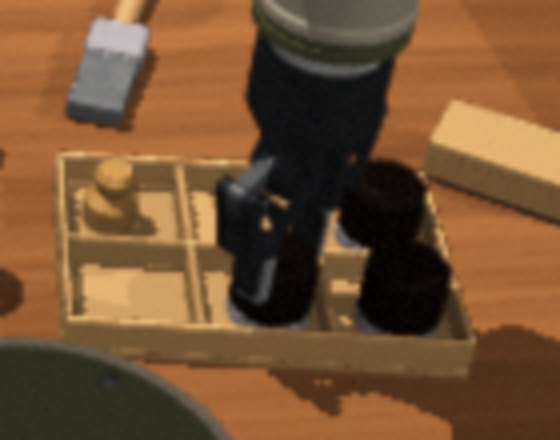

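The cap is in the front middle cell with its foot at crop (270,322), a few mm above the floor. I'll lower it a little and release.

Emit:
arm_command(
  commands=[
    [40,[-0.1,0,-0.15],[0,0,0]],
    [40,[0,0,-0.06],[0,0,0]],
    [40,[0,0,0],[0,0,0]],
  ],
)

```text
time: 34.9
tool_pos: [466.0, -272.9, 53.2]
tcp_rot: [-89.9, -0.8, -52.3]
ft_force: [-0.1, 0.5, -1.8]
finger_gap: 48.0
```

Emit:
arm_command(
  commands=[
    [40,[-0.1,0,-0.2],[0.3,0.5,0]],
    [40,[0,0,0],[0,0,0]],
    [40,[0,0,0],[0,0,0]],
  ],
)

```text
time: 35.15
tool_pos: [467.5, -275.0, 53.4]
tcp_rot: [-89.9, -0.8, -52.3]
ft_force: [1.1, 0.4, -1.3]
finger_gap: 48.0
```

Emit:
arm_command(
  commands=[
    [75,[0,0,0],[0,0,0]],
    [75,[0,0,0],[0,0,0]],
    [75,[0,0,0],[0,0,0]],
    [75,[0,0,0.2],[0,0,0]],
    [75,[0,0,0.5],[0,0,0]],
  ],
)

```text
time: 35.57
tool_pos: [464.6, -273.7, 71.1]
tcp_rot: [-90.0, -0.4, -52.3]
ft_force: [0.1, 0.2, 0.1]
finger_gap: 64.1
```

Emit:
arm_command(
  commands=[
    [75,[0,0,1],[0,0,0]],
    [75,[0,0,1],[0,0,0]],
    [75,[0,0,1],[0,0,0]],
    [75,[0,0,1],[0,0,0]],
    [0,[0,0.5,1],[0,0,0]],
  ],
)

```text
time: 35.98
tool_pos: [458.6, -256.4, 220.7]
tcp_rot: [-90.3, 0.4, -52.4]
ft_force: [1.1, -1.0, -0.1]
finger_gap: 53.0
```

Emit:
arm_command(
  commands=[
    [0,[0,1,0.3],[0,0,0]],
    [0,[0,1,0.1],[0,0,0]],
    [0,[0,1,0],[0,0,0]],
    [0,[0,1,0],[0,0,0]],
    [0,[0,1,0],[0,0,0]],
  ],
)

```text
time: 36.4
tool_pos: [460.9, -107.0, 246.1]
tcp_rot: [-89.9, -0.6, -52.8]
ft_force: [0.3, 0.7, -0.6]
finger_gap: 0.2
```

Emit:
arm_command(
  commands=[
    [0,[0.1,1,0],[0,0,0]],
    [0,[0,1,0],[0,0,0]],
    [0,[0,1,0],[0,0,0]],
    [0,[0,1,0],[0,0,0]],
    [0,[0,1,0],[0,0,0]],
  ],
)

```text
time: 36.82
tool_pos: [462.0, 49.8, 248.3]
tcp_rot: [-89.9, -0.7, -52.9]
ft_force: [0.5, 0.1, 0.4]
finger_gap: 0.1
```

Run:
```python
from h import *
s=sense(); print(s['tool_pos'],s['tcp_rot'],s['finger_gap'])
im=snap('top','top12.png'); b=snap('side','side12.png')
cv2.imwrite('pics/z12.png',np.hstack([cv2.resize(im[150:350,190:480],(580,400),interpolation=2),cv2.resize(b[225:325,385:495],(220,400),interpolation=2)]))
for c,s in ballpos(im):
    if 180<c[0]<480 and 140<c[1]<340: print(c,s,ray('top',*c,88).round(0),ray('top',*c,52).round(0),ray('top',*c,30).round(0))
```

```text
[462.0394339   49.83861389 248.26798717] [-89.85247349  -0.66610111 -52.93992649] 0.14854179291161174
[452.6 264.5] 220 [ 523. -346.   88.] [ 525. -355.   52.] [ 527. -361.   30.]
[196.9 268.1] 42 [503. 413.  88.] [505. 421.  52.] [507. 426.  30.]
[425.  283.8] 210 [ 464. -264.   88.] [ 466. -271.   52.] [ 467. -275.   30.]
[448.8 289. ] 221 [ 450. -334.   88.] [ 451. -343.   52.] [ 452. -348.   30.]
```

View pics/z12.png

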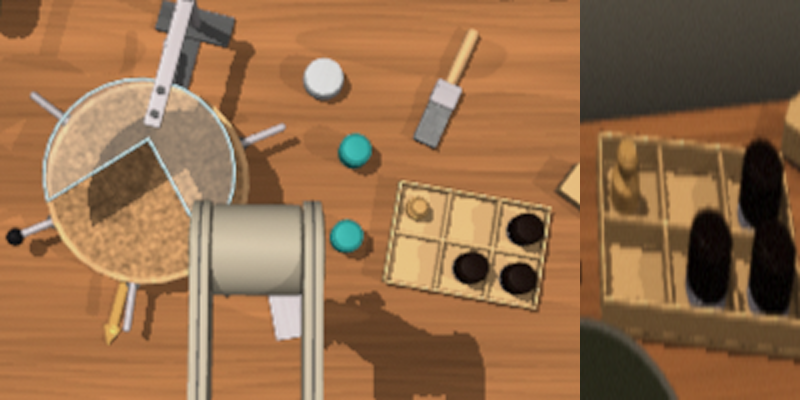

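All three caps stand upright in three separate cells, and the plate is empty apart from the part hidden behind the forearm. The ball is at pixel (197,268). For parking I'll push the plain spoke near 173.6° about 54°, and measure the pointer direction on the way.

Run:
```python
from h import *
im=cv2.imread('pics/top12.png'); hsv=cv2.cvtColor(im,cv2.COLOR_BGR2HSV)
m=cv2.inRange(hsv,(17,120,130),(32,255,255)); m[:, :225]=0; m[:,275:]=0; m[:290]=0; m[330:]=0
n,l,s,c=cv2.connectedComponentsWithStats(m); i=1+s[1:,4].argmax(); ys,xs=np.where(l==i)
P=np.array([ray('top',x,y,6)[:2] for x,y in zip(xs,ys)])-[592,222]
r=np.hypot(*P.T); a=np.degrees(np.arctan2(P[:,1],P[:,0])); print(len(P),r.min(),r.max(),np.median(a),a[r>235].mean() if (r>235).any() else None)
for q in [160,190,200,210]:
  k=abs(r-q)<6
  if k.any(): print(q,a[k].min(),a[k].max())
```

```text
149 155.6811407285376 252.09445258008856 166.57919801091205 166.65184027197662
160 164.22600242666493 168.59654278978587
190 164.59372144055695 168.645360547639
200 164.77180622079032 168.3746865392148
210 164.6915088120537 168.5694681230606
```

Emit:
arm_command(
  commands=[
    [0,[-0.2,1,0],[0.2,0.5,0]],
    [0,[-0.2,1,0],[0,0,0]],
    [0,[-0.2,1,0],[0,0,0]],
    [0,[-0.2,1,0],[0,0,0]],
    [0,[-0.2,1,0],[0,0,0]],
  ],
)

```text
time: 37.33
tool_pos: [431.5, 200.7, 249.1]
tcp_rot: [-90.2, -0.3, -53.0]
ft_force: [1.4, 0.9, -0.1]
finger_gap: -0.2
```

Emit:
arm_command(
  commands=[
    [0,[-0.3,1,0],[0,0,0]],
    [0,[-0.3,1,0],[0,0,0]],
    [0,[-0.3,0.8,0],[0,0,0]],
    [0,[-0.2,0.2,-0.5],[0,0,0]],
    [0,[0,0,-0.8],[0,0,0]],
  ],
)

```text
time: 37.75
tool_pos: [398.8, 297.9, 215.5]
tcp_rot: [-89.7, -0.4, -52.9]
ft_force: [0.8, -0.7, 0.1]
finger_gap: -0.5
```

The pointer points along 166.6° and the strip is seen out to 252 mm. Ball is at 113.6°, so it needs +53°.

Emit:
arm_command(
  commands=[
    [0,[0,0,-1],[0,0.4,0]],
    [0,[0,0,-1],[0,0,0]],
    [0,[0,0,-1],[0,0,0]],
    [0,[0,0,-0.9],[0,0,0]],
    [0,[0,0,-0.6],[0,0,0]],
  ],
)

```text
time: 38.17
tool_pos: [400.5, 296.4, 77.3]
tcp_rot: [-89.7, -0.3, -52.8]
ft_force: [-0.3, -0.1, 0.4]
finger_gap: 0.0
```

Emit:
arm_command(
  commands=[
    [0,[0,0,-0.4],[0,0,0]],
    [0,[0,0,-0.1],[0,0,0]],
    [0,[0,0,0],[0,0,0]],
  ],
)

```text
time: 38.42
tool_pos: [397.8, 291.9, 56.1]
tcp_rot: [-90.3, -0.3, -52.8]
ft_force: [-0.2, 0.6, 0.6]
finger_gap: 0.0
```

Emit:
arm_command(
  commands=[
    [0,[-0.11,-0.33,-0.15],[0,0,0]],
    [0,[-0.09,-0.33,-0.08],[0,0,0]],
    [0,[-0.08,-0.33,-0.05],[0,0,0]],
    [0,[-0.07,-0.34,-0.05],[0,0,0]],
    [0,[-0.05,-0.34,-0.05],[0,0,0]],
  ],
)

```text
time: 38.83
tool_pos: [389.0, 240.6, 49.1]
tcp_rot: [-89.9, -0.3, -52.8]
ft_force: [0.7, 0.0, 0.5]
finger_gap: -0.0
```

Emit:
arm_command(
  commands=[
    [0,[-0.03,-0.34,-0.05],[0,0,0]],
    [0,[-0.02,-0.34,-0.05],[0,0,0]],
    [0,[0,-0.34,-0.05],[0,0,0]],
    [0,[0.02,-0.34,-0.05],[0,0,0]],
    [0,[0.03,-0.34,-0.05],[0,0,0]],
  ],
)

```text
time: 39.25
tool_pos: [389.8, 184.1, 42.9]
tcp_rot: [-89.7, -0.4, -52.8]
ft_force: [1.1, -0.9, 0.5]
finger_gap: -0.0
```

Emit:
arm_command(
  commands=[
    [0,[0.05,-0.34,-0.05],[0,0,0]],
    [0,[0.07,-0.33,-0.05],[0,0,0]],
    [0,[0.08,-0.33,-0.05],[0,0,0]],
    [0,[0.08,-0.25,0],[0,0,0]],
    [0,[0.05,-0.15,0],[0,0,0]],
  ],
)

```text
time: 39.67
tool_pos: [399.6, 135.6, 37.5]
tcp_rot: [-89.7, -0.4, -52.9]
ft_force: [0.1, -0.7, 0.1]
finger_gap: -0.0
```

```bash
cat >> h.py <<'E'
def ball(im):
    for c,s in ballpos(im):
        if 180<c[0]<380 and 140<c[1]<340:
            p=ray('top',*c,52)[:2]-[592,222]; r=np.hypot(*p)
            if 200<r<232 and s<90: print('ball px',c,s,'r',r.round(0),'ang',np.degrees(np.arctan2(p[1],p[0])).round(1)%360)
E
python3 -c "
from h import *
ball(snap('top','p1.png'));s=sense();print(s['tool_pos'],s['tcp_rot'])"
```

```text
ball px [225.7 302.1] 48 r 217.0 ang 150.1
[399.67048699 135.21012354  37.43771523] [-89.75403961  -0.4047955  -52.93437475]
```

Emit:
arm_command(
  commands=[
    [0,[0.12,-0.27,0.1],[0,0,0]],
    [0,[0.13,-0.27,0.1],[0,0,0]],
    [0,[0.13,-0.25,0],[0,0,0]],
    [0,[0.12,-0.22,0],[0,0,0]],
    [0,[0.08,-0.13,0],[0,0,0]],
  ],
)

```text
time: 40.13
tool_pos: [418.7, 98.3, 44.5]
tcp_rot: [-89.7, -0.4, -52.9]
ft_force: [0.3, 0.3, 0.1]
finger_gap: -0.1
```

Emit:
arm_command(
  commands=[
    [0,[0,0,0],[0,0,0]],
    [0,[0,0,0],[0,0,0]],
  ],
)

```text
time: 40.3
tool_pos: [419.7, 97.1, 44.7]
tcp_rot: [-89.7, -0.4, -53.0]
ft_force: [0.1, 0.7, 0.3]
finger_gap: -0.0
```

```bash
python3 -c "
from h import *
ball(snap('top','p2.png'));s=sense();print(s['tool_pos'],s['tcp_rot'])"
```

```text
ball px [238.6 308.2] 48 r 217.0 ang 161.5
[419.65070186  97.19630575  44.71511478] [-89.69721835  -0.42885855 -52.96276697]
```

Emit:
arm_command(
  commands=[
    [0,[0.09,-0.13,0],[0,0,0]],
    [0,[0.09,-0.13,0],[0,0,0]],
    [0,[0.09,-0.13,0],[0,0,0]],
    [0,[0.03,-0.05,0],[0,0,0]],
    [0,[0,0,0],[0,0,0]],
  ],
)

```text
time: 40.77
tool_pos: [429.0, 83.6, 44.4]
tcp_rot: [-89.7, -0.4, -52.9]
ft_force: [0.7, 0.6, -0.1]
finger_gap: 0.0
```

```bash
python3 -c "
from h import *
ball(snap('top','p3.png'));s=sense();print(s['tool_pos'],s['tcp_rot'])"
```

```text
ball px [243.8 309.9] 46 r 218.0 ang 165.8
[428.94373482  83.690454    44.3792514 ] [-89.72336828  -0.392609   -52.85589581]
```

Emit:
arm_command(
  commands=[
    [0,[0.07,-0.1,0],[0,0,0]],
    [0,[0,0,0],[0,0,0]],
  ],
)

```text
time: 40.98
tool_pos: [431.1, 80.6, 44.3]
tcp_rot: [-89.7, -0.4, -52.8]
ft_force: [-0.5, 0.9, -0.3]
finger_gap: -0.1
```

```bash
python3 -c "
from h import *
ball(snap('top','p4.png'));s=sense();print(s['tool_pos'],s['tcp_rot'])"
```

```text
ball px [245.6 310.1] 47 r 217.0 ang 167.2
[430.8463908   80.73363555  44.22226298] [-89.74012365  -0.36457607 -52.85637322]
```

The ball is at 167.2°, against a pointer at 166.6°. I'll back off, rise clear and check.

Emit:
arm_command(
  commands=[
    [0,[-0.3,0.25,0],[0,0,0]],
    [0,[-0.3,0.2,0.3],[0,0,0]],
    [0,[-0.1,0,1],[0,0,0]],
    [0,[0,0,1],[0,0,0]],
    [0,[0,0,1],[0,0,0]],
  ],
)

```text
time: 41.45
tool_pos: [399.0, 95.7, 137.4]
tcp_rot: [-90.6, 0.2, -52.9]
ft_force: [1.5, 0.6, 0.0]
finger_gap: 0.3
```

Emit:
arm_command(
  commands=[
    [0,[0,0,1],[0,0,0]],
    [0,[0,0,1],[0,0,0]],
    [0,[0,0,1],[0,0,0]],
    [0,[0,0,0.8],[0,0,0]],
    [0,[0.5,-0.6,0],[0,0,0]],
  ],
)

```text
time: 41.87
tool_pos: [409.5, 82.4, 262.3]
tcp_rot: [-90.3, 0.1, -52.7]
ft_force: [1.0, -0.4, 0.7]
finger_gap: 0.1
```

Emit:
arm_command(
  commands=[
    [0,[0.5,-1,0.2],[0,0,0]],
    [0,[0.3,-1,0.2],[0,0,0]],
    [0,[0,-1,0.2],[0,0,0]],
    [0,[0,-1,0.1],[0,0,0]],
    [0,[0,-0.8,0],[0,0,0]],
  ],
)

```text
time: 42.28
tool_pos: [433.7, -61.4, 287.2]
tcp_rot: [-90.0, -0.0, -52.1]
ft_force: [-0.1, -0.5, -0.6]
finger_gap: -0.1
```

Emit:
arm_command(
  commands=[
    [0,[0,-0.5,0],[0,0,0]],
    [0,[0,0,0],[0,0,0]],
    [0,[0,0,0],[0,0,0]],
    [0,[0,0,0],[0,0,0]],
    [0,[0,0,0],[0,0,0]],
  ],
)

```text
time: 42.7
tool_pos: [431.5, -77.6, 286.5]
tcp_rot: [-90.0, 0.0, -52.4]
ft_force: [-0.5, 0.2, -0.4]
finger_gap: 0.2
```

```bash
python3 -c "
from h import *
im=snap('top','p5.png');ball(im);s=sense();print(s['tool_pos'],s['time'])
b=snap('side','s5.png')
cv2.imwrite('pics/z13.png',np.hstack([cv2.resize(im[130:350,170:490],(550,378),interpolation=2),cv2.resize(b[180:370,140:265],(249,378),interpolation=2)]))
for c,q in ballpos(im):
    if 380<c[0]<480 and 140<c[1]<340: print(c,q,ray('top',*c,30).round(0))
"
```

```text
ball px [245.6 310.1] 47 r 217.0 ang 167.2
[431.51754876 -77.41968712 286.51953364] 42.75
[452.6 264.5] 221 [ 527. -361.   30.]
[428.6 284. ] 106 [ 466. -286.   30.]
[448.7 289. ] 220 [ 452. -348.   30.]
```

View pics/z13.png

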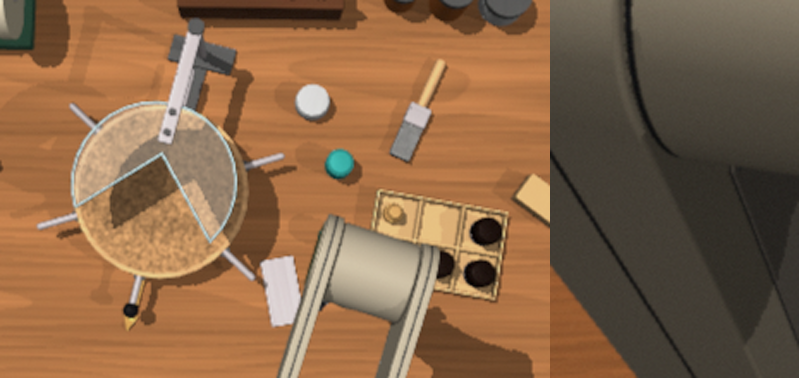

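```bash
python3 -c "
from h import *
b=cv2.imread('pics/s5.png'); cv2.imwrite('pics/z14.png',cv2.resize(b[170:330,330:520],None,fx=3,fy=3,interpolation=2))"
```

```text
(no output)
```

View pics/z14.png

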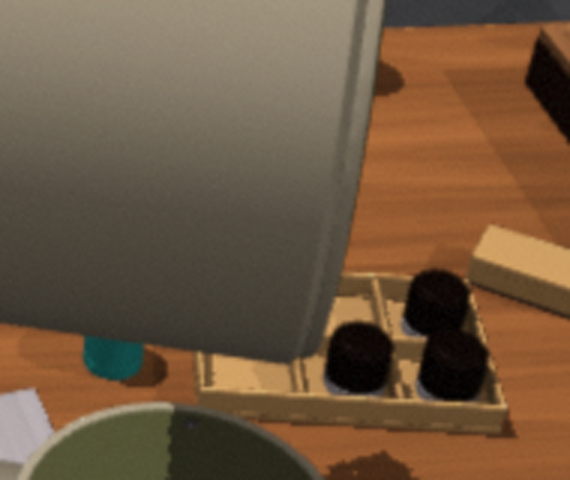

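All three caps stand upright in separate cells, the ball is over the pointer and the arm is clear, so I'll hand in.

```bash
python3 -c "
from bench import hand_in; print(hand_in())"
```

```text
the job is handed in; nothing more can be done
None
```

The job is handed in at about 43 s on the robot's clock. I pushed the turntable round by its spokes in four strokes and stood all three caps that were present in separate empty crate cells.

- **Caps:** the last top and side pictures show all three upright in their cells and none left on the plate. In the last top view the third cap was half hidden behind the arm, so I confirmed it from the side view.
- **Turntable:** it is at rest with the ball reading 167.2° against a measured pointer direction of 166.6°, about 2 mm off at the ball. That reading did not change after the arm had moved away.
- **Other things:** the robot did not touch the plug, the turquoise look-alikes or anything else on the bench. I did not measure each of their positions again at the end; nothing looked moved in the parts of the bench I viewed.
- **Irregularities:** I saw no sign that any cap was knocked aside. I gripped the third cap about 3 mm higher than the others and released it once it had stopped on the crate floor. No check failed.

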